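# Load a circuit board into a spring board holder

## Task

Load the black circuit board with the steel block into the spring board holder, block up: slide one short edge under a jaw's lip, push that jaw back until the other edge can be lowered inside the other lip, and let go so that the springs centre it, level, both short edges in their grooves, mid-way across the jaws. Either jaw may come first; be gentle, at most 22 N between board and holder (do not ram the jaw onto its stop or press on a lip), and leave everything else where it is.

Things in the scene. Friction and masses are not known exactly. Their poses are not given: they have to be found in the camera images.
- board_mid (a point): the board to load: black circuit board 80 (x) x 120 (y, the long way) x 5 mm, 0.15-0.23 kg, lying flat on the bench. To grip it: a steel block on its middle, 40 (x) x 36 (y) mm, standing 28 mm above the board's top face (33 mm overall). This point is its centre, 16.5 mm above the underside; z up through the block. Components 3 mm high lie at least 20 mm off centre
- holder: spring board holder, fixed: dark steel base 90 (x) x 250 (y) x 8 mm; origin mid underside, z up. On it a head with two equal facing sprung jaws, 60 mm wide in x: jaw_a on the +y side, jaw_b on -y. The head is clamped anywhere within 16 mm of the base's middle, either way along y; no reading tells where: find it by feel or sight. It does not shift under load
- holder_seat (a point): point 40 mm above the bench over the base's middle, axes as the holder's: the height of the jaws' ledges. A loaded board lies on both ledges and is 6 mm longer than the space between the walls at rest, so each jaw ends pushed back 3 mm. For the second edge to pass its lip, the first jaw must be pushed back 11 mm or more. Nearer the middle than the ledges all is below 31 mm
- jaw_a (a joint): travel of jaw_a outward (holder's +y), 0 at rest, stop at 0.015 m; its spring takes 2.8 N to start, 0.7 N more per mm (10.5 N at 11 mm, 13.3 N at the stop). At rest, from the head's middle: ledge 12 to 57 mm out, top 40 mm above bench; wall from 57 mm; over the ledge a lip 52 to 57 mm out, 48 to 53 mm above bench (the top of the jaw). Groove: 8 mm high, 5 mm deep
- jaw_b (a joint): travel of jaw_b outward (holder's -y), 0 at rest, stop at 0.015 m; mirror image of jaw_a with the same spring
- vial: bystander, to be left alone: small amber vial, 24 mm across, 45 mm tall, standing between board and holder; origin at the middle of its underside
- beaker: bystander, to be left alone: glass beaker, 68 mm across, 85 mm tall; origin at the middle of its underside
- jar: bystander, to be left alone: amber jar, 60 mm across, 85 mm tall; origin at the middle of its underside
- timer: bystander, to be left alone: flat grey lab timer, 60 x 60 x 16 mm; origin at the middle of its underside
- screwdriver: bystander, to be left alone: screwdriver lying, 160 mm long, under 35 mm thick; along its x, origin about its middle
- pipette: bystander, to be left alone: hand pipette lying, 220 mm long, 24 mm thick; along its x, origin about its middle
- spare_card: bystander, to be left alone: a smaller black circuit card, 50 x 70 mm, 11 mm high, without metal block; not the board to load; origin at the middle of its underside

How it is judged:
On the way:
1. the board pushes one jaw well back against its spring (value of joint any of jaw_a, jaw_b above 0.008 m and contact force between board and holder above 3 N), for 0.1 s.
At the end, for the whole second after the job is handed in: each jaw is pushed back 1.5 to 4.5 mm by the board; the board is level within 0.04 rad, block up, its centre 53.5 to 59.5 mm above the bench, within 10 mm of the middle across the jaws, its long way along the holder's y within 0.06 rad, slower than 10 mm/s (value of joint jaw_a between 0.0015 and 0.0045 m and value of joint jaw_b between 0.0015 and 0.0045 m and angle between board_mid's own z axis and vertical below 0.04 rad and z of board_mid in the frame of holder between 0.0535 and 0.0595 m and x of board_mid in the frame of holder between -0.01 and 0.01 m and angle between the y axis of board_mid and the y axis of holder, either way round below 0.06 rad and linear speed of board below 0.01 m/s); the robot touches nothing.
It fails at once if more than 22 N between board and holder (contact force between board and holder above 22 N).
It fails at once if a bystander moved by more than 15 mm (distance of any of vial, beaker, jar, timer, screwdriver, pipette, spare_card from where it was at the start of the episode above 0.015 m).
It also fails if it takes over 69 s, if anything falls off the work surface, if the arm or the gripper's body presses on something with over 40 N, if the wrist force passes 120 N, or if a joint passes its speed limit or range.

## Robot

A 6-joint arm with a two-finger parallel gripper is mounted at the origin on the work surface. World frame = base frame: x ahead of the robot, y to its left, z up, the work surface at z = 0. Lengths are in m, angles in rad, forces in N, time in s.
With the tool pointing down it reaches from about 0.375 to 0.975 m from the base axis. Payload 3.8 kg.
Tool frame: the origin (TCP) lies midway between the tips of the shut fingers; the grasp point (between the pads) lies 19 mm behind it; z points along the fingers, x is the direction in which the jaws open and shut, and the axes are right-handed (so a half turn about z gives the same grasp; the last joint's range is limited). The gripper opens to 88 mm and grips with 3 to 60 N. Pads are 18 mm wide; open, the fingers measure 123 mm over their backs; the gripper's body (75 mm by 187 mm) begins 45 mm behind the grasp point.
Start: joints at [1.152, 0.264, 1.604, -0, 1.274, -0.037], TCP at [0.251, 0.626, 0.212] pointing down, gripper open.
Joint ranges: [-2.63, 2.63], [-0.94, 2.18], [0.31, 2.57], [-1.31, 4.45], [0, 2.66], [-2.55, 2.55]. Speed limits (rad/s): [2.57, 2.57, 3.14, 3.14, 3.14, 3.14].

## Interface

Orientations are given as a unit quaternion [x, y, z, w].
In Python, from station import robot gives the robot as it stands.
- The arm moves only by the tool send_rows, never from a script. Its arguments are lists of equal length, an entry for each row: "linear": the shift along the tool's x, y, z in cm, a list of three; "rotation": the turn, a rotation vector about the tool's x, y, z in degrees, a list of three; "claw": the finger opening in cm, from 0 to 8.81. In form: {"linear": [[tx, ty, tz], ...], "rotation": [[rx, ry, rz], ...], "claw": [claw, ...]}. A call has 1 to 5 rows; each row is the pose to reach, as a shift and turn from the pose measured when the call began, along the tool's axes at that moment; what a row does not reach only later rows make up. A row lasts 1/12 s, in which the tool goes at most 41.7 mm and 7.16 degrees, less where a joint would pass 70% of its speed; a pose out of reach is approached as far as the arm can. A call with a gripper value outside its range is refused whole. The fingers move at their own pace and stop on an object; "grip_force" is the grip in N (left out, the last holds). Time passes only in rows, so rows that repeat a pose let the fingers close. It gives the time, the measured TCP pose, the force and the opening at its end, in the units of the state.
- robot.observe(): the state, without advancing time (a new reading comes with each control period).
- robot.capture(name): name is "scene" or "top" or "wrist"; returns a dict with "frame" (480x640x3 uint8, red, green, blue), "vertical_fov" (degrees; the focal length in pixels is half the picture's height over the tangent of half this angle, whatever the lens; pixels are square), "cx", "cy" (the principal point, pixels), "distortion" ([k1, k2, p1, p2, k3] as OpenCV has them; the pictures are not rectified), "position" and "attitude" of the camera in the world. Camera axes: x right, y down, z forward; pixel columns grow to the right and rows downward; lengths in m; the calibration is good to about 2 mm. A picture is of the moment at which its call begins. There is no depth.
- robot.close_job(): hands the job in, once; it reports no verdict.
The state is a dict: "time_s": time; "joints": joint angles; "joint_vel": joint speeds; "joint_torque": joint torques, N m; "ee_pos": TCP position; "tool_rot": TCP orientation; "ft_force": force on the tool from outside, world axes, zero at the start; "torque": the same for the moment, N m; "width": opening from 0.0 (shut) to 1.0 (fully open).
Only numpy, scipy, OpenCV 4.12 (cv2) and the standard library are available. Lean on these libraries where they do the work, as an engineer would, in place of code of your own. Each camera call takes 0.05 s, during which the arm holds its last target.

## Working session

There is one attempt and no reset: what is moved stays moved. The work goes in short steps, Python scripts to look and compute and a tool call to move; the robot and the scene stay as the last step left them, time stands still between calls to the robot, and variables do not carry over. Pictures are saved under pics/ and viewed, and the job is handed in when it is done.

Besides the shell and the picture viewer there is one more tool, called after "Request:" by a JSON object that holds its "api" and its "payload", one argument or row to a line. send_rows: Moves the arm, as the interface text tells. Its arguments: {"type":"object","properties":{"linear":{"type":"array","items":{"type":"array","items":{"type":"number"}}},"rotation":{"type":"array","items":{"type":"array","items":{"type":"number"}}},"claw":{"type":"array","items":{"type":"number"}},"grip_force":{"type":"number"}},"required":["linear","rotation","claw"]}

```bash
mkdir -p pics; ls; python3 - <<'E'
from station import robot
import cv2
print(robot.observe())
for n in ["scene","top","wrist"]:
    c=robot.capture(n); cv2.imwrite(f"pics/{n}0.png",c["frame"][:,:,::-1])
    print(n,{k:v for k,v in c.items() if k!="frame"})
E
```

```text
pics
{'time_s': 0.0, 'joints': array([ 1.15206706e+00,  2.64757824e-01,  1.60536245e+00, -2.18342955e-05,
        1.27370677e+00, -3.69037201e-02]), 'joint_vel': array([ 0.00042875, -0.0007093 ,  0.00036727,  0.00241873, -0.00152021,
       -0.00083652]), 'joint_torque': array([-7.68627506e-04, -5.02117896e+01, -3.56874955e+01,  7.25270435e-02,
        2.94900639e-02, -1.84200208e-04]), 'ee_pos': array([0.25121299, 0.62568182, 0.21089117]), 'tool_rot': array([ 8.28434519e-01,  5.60084815e-01, -9.42461476e-04,  6.00003542e-04]), 'ft_force': array([-0.01117371, -0.0395046 ,  0.39283011]), 'torque': array([-0.05527612,  0.05371549,  0.03496649]), 'width': 0.9996717745238329}
scene {'vertical_fov': 43.56846866840515, 'cx': 318.9077897262143, 'cy': 248.1169783422578, 'distortion': array([0.02277871, 0.        , 0.        , 0.        , 0.        ]), 'position': array([1.18444649, 0.20876338, 0.72368647]), 'attitude': array([ 0.49340255,  0.77016106, -0.34387742, -0.21249514])}
top {'vertical_fov': 54.45330628064325, 'cx': 315.54402095927077, 'cy': 250.91938287007017, 'distortion': array([-0.07996835,  0.        ,  0.        ,  0.        ,  0.        ]), 'position': array([ 0.52349278, -0.10432254,  0.8154878 ]), 'attitude': array([-0.70174706,  0.71179736, -0.02203913,  0.02024467])}
wrist {'vertical_fov': 66.63317576578486, 'cx': 321.9453138811596, 'cy': 246.31236589374373, 'distortion': array([-0.01303227,  0.        ,  0.        ,  0.        ,  0.        ]), 'position': array([0.17534749, 0.65656531, 0.38372232]), 'attitude': array([0.81714661, 0.55320963, 0.08975239, 0.13481483])}
```

View pics/scene0.png

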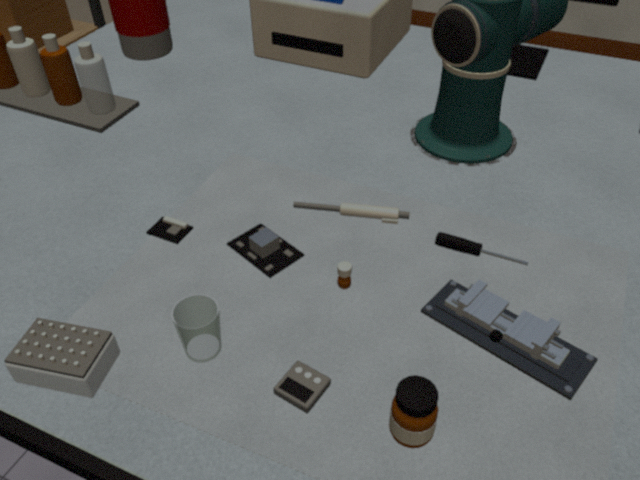

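View pics/top0.png

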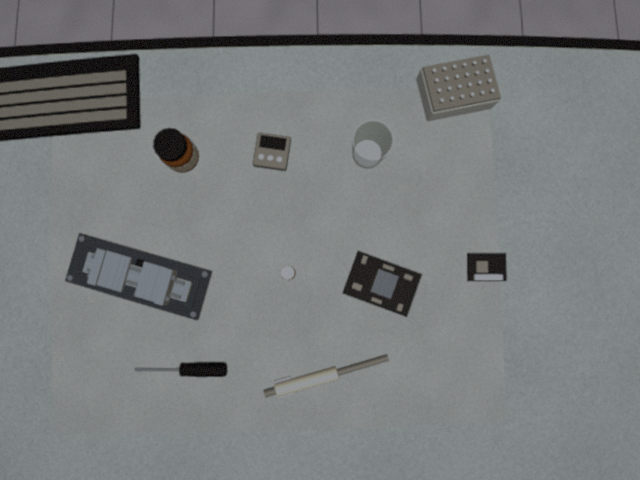

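View pics/wrist0.png

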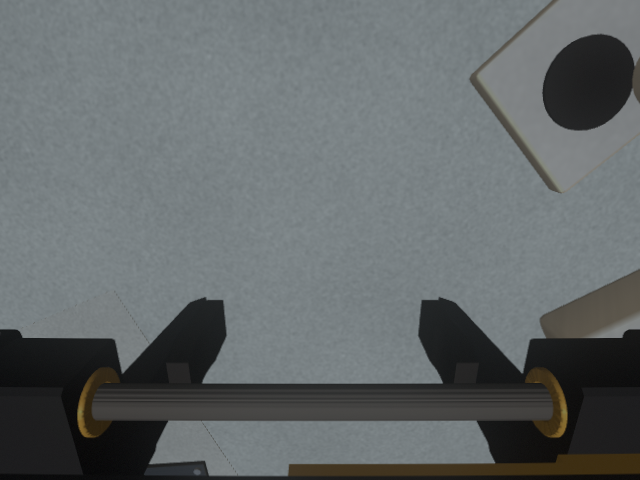

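```bash
cat > h.py <<'E'
import numpy as np, cv2
from scipy.spatial.transform import Rotation as R
def K(c):
    f=240/np.tan(np.radians(c["vertical_fov"])/2)
    return np.array([[f,0,c["cx"]],[0,f,c["cy"]],[0,0,1.]])
def ray(c,px):
    u=cv2.undistortPoints(np.array(px,float).reshape(-1,1,2),K(c),c["distortion"]).reshape(-1,2)
    return R.from_quat(c["attitude"]).apply(np.c_[u,np.ones(len(u))])
def onz(c,px,z):
    d=ray(c,px); p=c["position"]; return p+d*((z-p[2])/d[:,2])[:,None]
def proj(c,P):
    r=R.from_quat(c["attitude"]).inv(); q=r.apply(np.atleast_2d(P)-c["position"])
    return cv2.projectPoints(q,np.zeros(3),np.zeros(3),K(c),c["distortion"])[0].reshape(-1,2)
def crop(c,x0,y0,w,h,s,name):
    cv2.imwrite("pics/"+name,cv2.resize(c["frame"][y0:y0+h,x0:x0+w,::-1],None,fx=s,fy=s,interpolation=cv2.INTER_CUBIC))
E
python3 - <<'E'
from station import robot
from h import *
import pickle
c=robot.capture("top"); s=robot.capture("scene"); pickle.dump((c,s),open("cams.pkl","wb"))
crop(c,50,220,180,115,4,"hold_t.png"); crop(c,330,240,110,85,6,"board_t.png")
print(onz(c,[(357,251),(421,272),(407,316),(344,292)],.005))
print(onz(c,[(80,234),(211,271),(199,319),(66,281)],.008))
E
```

```text
[[ 0.57084493 -0.17893743  0.005     ]
 [ 0.53257197 -0.290125    0.005     ]
 [ 0.45665643 -0.26377155  0.005     ]
 [ 0.49998281 -0.15502727  0.005     ]]
[[0.6078123  0.31070201 0.008     ]
 [0.53947469 0.07527352 0.008     ]
 [0.45670903 0.09655952 0.008     ]
 [0.52478736 0.33532626 0.008     ]]
```

View pics/hold_t.png

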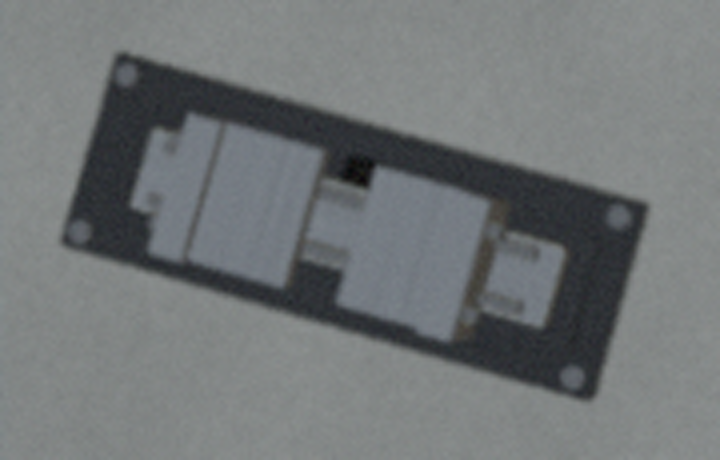

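View pics/board_t.png

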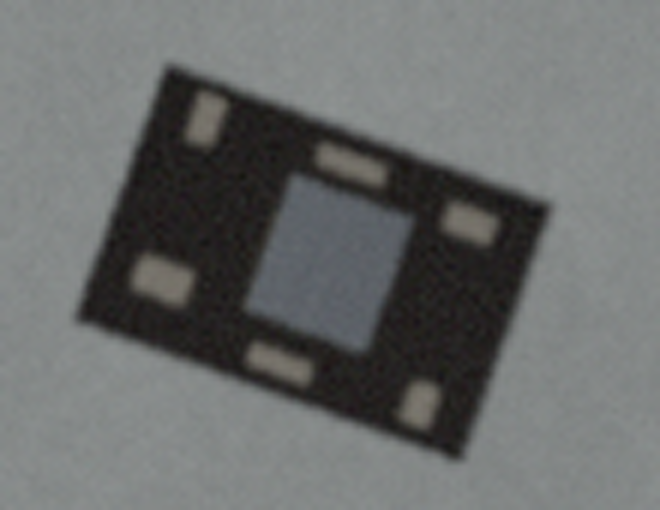

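```bash
python3 - <<'E'
from h import *
import pickle
c,s=pickle.load(open("cams.pkl","rb"))
def cp(pts,x0,y0,k): return (np.array(pts,float)+.5)/k-.5+[x0,y0]
b=onz(c,cp([(168,65),(552,205),(464,460),(80,322)],330,240,6),.005)
h=onz(c,cp([(118,52),(650,205),(594,400),(62,243)],50,220,4),.008)
def fit(P,name):
    m=P.mean(0); e=[np.linalg.norm(P[i]-P[(i+1)%4]) for i in range(4)]
    l=(P[0]-P[1]+P[3]-P[2])[:2]; w=(P[0]-P[3]+P[1]-P[2])[:2]
    print(name,m,np.round(e,4),np.degrees([np.arctan2(*l[::-1]),np.arctan2(*w[::-1])])); return m[:2],l/np.linalg.norm(l)
bm,bl=fit(b,"board");hm,hl=fit(h,"holder")
t=onz(c,cp([(290,175),(414,214),(368,354),(245,310)],330,240,6),.033); fit(t,"block")
def q(pts,z,n):
    P=onz(c,cp(pts,50,220,4),z)[:,:2]-hm
    print(n,np.round(P@hl,4),np.round(P@[-hl[1],hl[0]],4))
q([(222,122),(186,262)],.053,"lipL inner(52)")
q([(326,150),(288,288)],.040,"ledgeL(12)")
q([(375,165),(337,305)],.040,"ledgeR(-12)")
q([(188,112),(150,258)],.053,"topL outer")
q([(494,200),(450,340)],.053,"topR outer")
v=onz(c,[(288,272)],.045);print("vial",v)
for n,p in dict(jar=(180,150),beak=(368,152),scr=(203,370)).items(): print(n,onz(c,[p],.02))
# edges
E
python3 - <<'E'
import sys; sys.path.insert(0,'.')
from h import *
import pickle
c,s=pickle.load(open("cams.pkl","rb"))
import os; os.chdir(".")
crop(s,410,265,200,140,4,"hold_s.png")
E
```

```text
board [ 0.51385794 -0.22194377  0.005     ] [0.1189 0.0783 0.1181 0.0787] [ 69.24817817 -20.24470649]
holder [0.53287708 0.20518437 0.008     ] [0.2493 0.0876 0.249  0.0879] [ 73.57564912 -16.34249687]
block [ 0.51403434 -0.22148955  0.033     ] [0.0365 0.0412 0.0365 0.0398] [ 70.57623774 -19.60186634]
lipL inner(52) [0.0488 0.0467] [-0.03    0.0299]
ledgeL(12) [0.0077 0.0068] [-0.03  0.03]
ledgeR(-12) [-0.0144 -0.0156] [-0.0297  0.031 ]
topL outer [0.0642 0.0621] [-0.03    0.0326]
topR outer [-0.0714 -0.07  ] [-0.0302  0.0299]
vial [[ 0.5353983  -0.06064497  0.045     ]]
jar [[0.75125059 0.12780696 0.02      ]]
beak [[ 0.74213402 -0.20035798  0.02      ]]
scr [[0.37119106 0.08737265 0.02      ]]
```

View pics/hold_s.png

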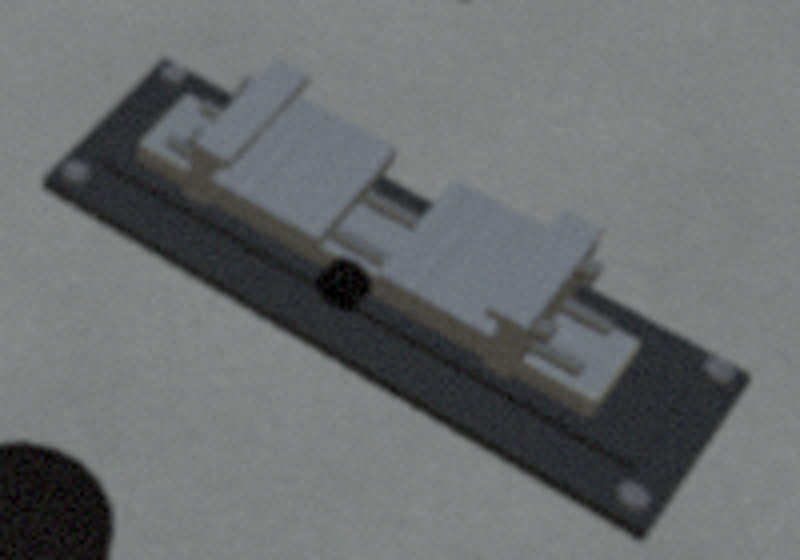

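```bash
cat >> h.py <<'E'
HA=np.radians(73.6); BA=np.radians(69.7)
HM=np.array([0.5317,0.2013])
def toolR(yaw,tilt=0.):
    # tool x along world angle yaw, z down; tilt>0: +x side goes down (deg)
    x=np.array([np.cos(yaw),np.sin(yaw),0]); z=np.array([0,0,-1.]); y=np.cross(z,x)
    A=R.from_matrix(np.c_[x,y,z]); return A*R.from_euler('y',-tilt,degrees=True) if False else A*R.from_rotvec([0,-np.radians(tilt),0])
def delta(robot,p,Rt):
    o=robot.observe(); R0=R.from_quat(o["tool_rot"])
    d=R0.inv().apply(np.array(p)-o["ee_pos"])*100; rv=np.degrees((R0.inv()*Rt).as_rotvec())
    print("t",round(o["time_s"],2),"pos",np.round(o["ee_pos"],4),"F",np.round(o["ft_force"],2),"w",round(o["width"]*8.81,2)); print("lin cm",np.round(d,2),"rot deg",np.round(rv,2))
E
python3 - <<'E'
from h import *
from station import robot
Rt=toolR(BA); print(Rt.as_matrix().round(2), toolR(BA,8).as_matrix()[:,0])
delta(robot,[.514,-.2217,.12],Rt)
E
```

```text
[[ 0.35  0.94  0.  ]
 [ 0.94 -0.35  0.  ]
 [ 0.    0.   -1.  ]] [ 0.3435593   0.92876146 -0.1391731 ]
t 0.25 pos [0.2514 0.6261 0.2116] F [ 0.37 -0.22 -0.55] w 8.8
lin cm [-68.88  55.96   9.23] rot deg [-0.    0.06 -1.58]
```

Request:
{"api": "send_rows", "payload": {
  "linear": [
    [-68.9,56,1],
    [-68.9,56,1],
    [-68.9,56,1],
    [-68.9,56,1],
    [-68.9,56,1]
  ],
  "rotation": [
    [0,0,-1.6],
    [0,0,-1.6],
    [0,0,-1.6],
    [0,0,-1.6],
    [0,0,-1.6]
  ],
  "claw": [8.8,8.8,8.8,8.8,8.8]
}}

```text
time_s: 0.67
ee_pos: [0.3132, 0.4256, 0.2096]
tool_rot: [0.82, 0.572, -0.001, 0.0]
ft_force: [-0.4, 1.1, 0.2]
width: 0.991
```

Request:
{"api": "send_rows", "payload": {
  "linear": [
    [-53,43,1],
    [-53,43,1],
    [-53,43,1],
    [-53,43,1],
    [-53,43,1]
  ],
  "rotation": [
    [0,0,0],
    [0,0,0],
    [0,0,0],
    [0,0,0],
    [0,0,0]
  ],
  "claw": [8.8,8.8,8.8,8.8,8.8]
}}

```text
time_s: 1.08
ee_pos: [0.3803, 0.2283, 0.2071]
tool_rot: [0.82, 0.572, -0.0, 0.0]
ft_force: [0.6, -0.0, 0.9]
width: 0.999
```

```bash
python3 - <<'E'
from h import *
from station import robot
delta(robot,[.514,-.2217,.12],toolR(BA))
E
```

```text
t 1.08 pos [0.3803 0.2283 0.2071] F [ 0.58 -0.03  0.88] w 8.8
lin cm [-37.61  28.08   8.76] rot deg [0.04 0.04 0.11]
```

Request:
{"api": "send_rows", "payload": {
  "linear": [
    [-37.6,28.1,3],
    [-37.6,28.1,3],
    [-37.6,28.1,3],
    [-37.6,28.1,3],
    [-37.6,28.1,3]
  ],
  "rotation": [
    [0,0,0.1],
    [0,0,0.1],
    [0,0,0.1],
    [0,0,0.1],
    [0,0,0.1]
  ],
  "claw": [8.8,8.8,8.8,8.8,8.8]
}}

```text
time_s: 1.5
ee_pos: [0.4395, 0.0288, 0.1943]
tool_rot: [0.821, 0.571, 0.0, 0.001]
ft_force: [0.4, -0.1, 0.1]
width: 0.994
```

Request:
{"api": "send_rows", "payload": {
  "linear": [
    [-21,15.7,4],
    [-21,15.7,4],
    [-21,15.7,4],
    [-21,15.7,4],
    [-21,15.7,4]
  ],
  "rotation": [
    [0,0,0],
    [0,0,0],
    [0,0,0],
    [0,0,0],
    [0,0,0]
  ],
  "claw": [8.8,8.8,8.8,8.8,8.8]
}}

```text
time_s: 1.92
ee_pos: [0.4977, -0.169, 0.1632]
tool_rot: [0.821, 0.571, 0.001, 0.001]
ft_force: [1.7, 0.6, 0.7]
width: 0.996
```

```bash
python3 - <<'E'
from h import *
from station import robot
delta(robot,[.514,-.2217,.12],toolR(BA))
E
```

```text
t 1.92 pos [ 0.4977 -0.169   0.1632] F [1.7  0.63 0.68] w 8.77
lin cm [-4.37  3.35  4.32] rot deg [ 0.14  0.   -0.02]
```

Request:
{"api": "send_rows", "payload": {
  "linear": [
    [-4.4,3.35,2],
    [-4.4,3.35,4.3],
    [-4.4,3.35,4.3],
    [-4.4,3.35,4.3],
    [-4.4,3.35,4.3]
  ],
  "rotation": [
    [0.1,0,0],
    [0.1,0,0],
    [0.1,0,0],
    [0.1,0,0],
    [0.1,0,0]
  ],
  "claw": [8.8,8.8,8.8,8.8,8.8]
}}

```text
time_s: 2.33
ee_pos: [0.5136, -0.2215, 0.1203]
tool_rot: [0.821, 0.571, 0.0, -0.0]
ft_force: [0.8, -0.0, -0.2]
width: 0.995
```

```bash
python3 - <<'E'
from h import *
from station import robot
delta(robot,[.514,-.2217,.012],toolR(BA))
c=robot.capture("wrist"); cv2.imwrite("pics/w1.png",c["frame"][:,:,::-1])
print(proj(c,[[.514,-.2217,.033],[*robot.observe()["ee_pos"]]]))
E
```

```text
t 2.33 pos [ 0.5136 -0.2215  0.1203] F [ 0.77 -0.03 -0.2 ] w 8.77
lin cm [-1.000e-02  5.000e-02  1.083e+01] rot deg [-0.02 -0.02 -0.04]
[[321.95297462 239.53652627]
 [322.7539615  291.02235554]]
```

View pics/w1.png

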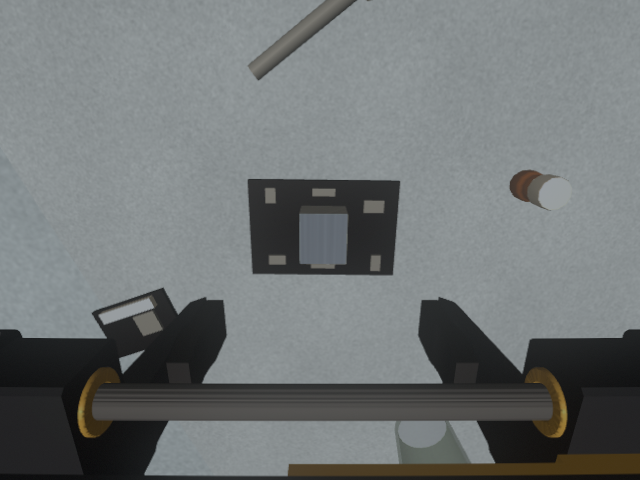

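Request:
{"api": "send_rows", "payload": {
  "linear": [
    [0,0.05,4],
    [0,0.05,8],
    [0,0.05,10],
    [0,0.05,11.0],
    [0,0.05,11.1]
  ],
  "rotation": [
    [0,0,0],
    [0,0,0],
    [0,0,0],
    [0,0,0],
    [0,0,0]
  ],
  "claw": [8.8,8.8,8.8,8.8,8.8]
}}

```text
time_s: 2.8
ee_pos: [0.5138, -0.2198, 0.0092]
tool_rot: [0.82, 0.572, -0.0, -0.001]
ft_force: [-0.5, 0.1, 0.5]
width: 0.998
```

Request:
{"api": "send_rows", "payload": {
  "linear": [
    [0,0,0],
    [0,0,0],
    [0,0,0],
    [0,0,0],
    [0,0,0]
  ],
  "rotation": [
    [0,0,0],
    [0,0,0],
    [0,0,0],
    [0,0,0],
    [0,0,0]
  ],
  "claw": [6,4.5,3.6,3.2,3.0],
  "grip_force": 45
}}

```text
time_s: 3.22
ee_pos: [0.5149, -0.2203, 0.0106]
tool_rot: [0.82, 0.572, 0.001, 0.001]
ft_force: [-0.9, 0.7, 0.9]
width: 0.641
```

Request:
{"api": "send_rows", "payload": {
  "linear": [
    [0,0,0],
    [0,0,0],
    [0,0,0],
    [0,0,0],
    [0,0,0]
  ],
  "rotation": [
    [0,0,0],
    [0,0,0],
    [0,0,0],
    [0,0,0],
    [0,0,0]
  ],
  "claw": [3,3,3,3,3.0],
  "grip_force": 45
}}

```text
time_s: 3.63
ee_pos: [0.5148, -0.2203, 0.0105]
tool_rot: [0.82, 0.572, 0.001, 0.0]
ft_force: [-0.7, -0.7, 0.7]
width: 0.346
```

```bash
python3 - <<'E'
from h import *
from station import robot
delta(robot,[.514,-.2217,.15],toolR(HA))
c=robot.capture("wrist"); cv2.imwrite("pics/w2.png",c["frame"][:,:,::-1])
E
```

```text
t 3.63 pos [ 0.5148 -0.2203  0.0105] F [-0.68 -0.65  0.74] w 3.05
lin cm [-1.500e-01 -1.000e-02 -1.395e+01] rot deg [ 0.08 -0.02 -3.8 ]
```

View pics/w2.png

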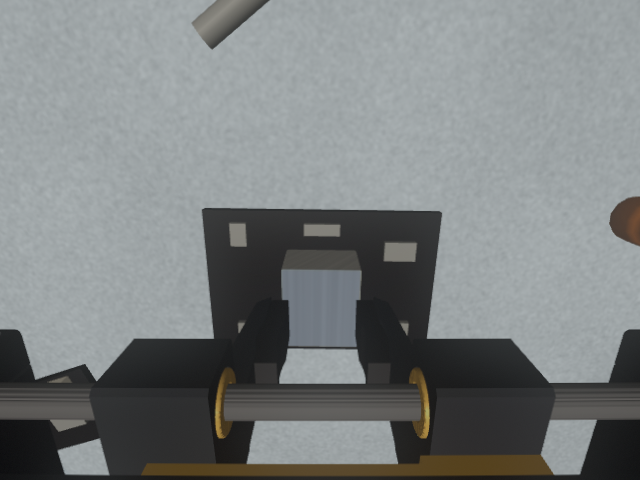

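Request:
{"api": "send_rows", "payload": {
  "linear": [
    [0,0,0],
    [0,0,0],
    [0,0,0]
  ],
  "rotation": [
    [0,0,0],
    [0,0,0],
    [0,0,0]
  ],
  "claw": [2.5,2,2],
  "grip_force": 45
}}

```text
time_s: 3.93
ee_pos: [0.5147, -0.2203, 0.0104]
tool_rot: [0.82, 0.572, 0.0, 0.0]
ft_force: [0.0, 0.1, -0.7]
width: 0.225
```

```bash
python3 - <<'E'
from h import *
from station import robot
delta(robot,[.514,-.2217,.15],toolR(HA))
c=robot.capture("wrist"); cv2.imwrite("pics/w3.png",c["frame"][:,:,::-1])
c=robot.capture("scene"); crop(c,180,180,200,150,4,"s3.png")
E
```

```text
t 3.93 pos [ 0.5147 -0.2203  0.0104] F [ 0.03  0.05 -0.74] w 1.98
lin cm [ -0.15   0.   -13.96] rot deg [ 0.06 -0.02 -3.8 ]
```

View pics/w3.png

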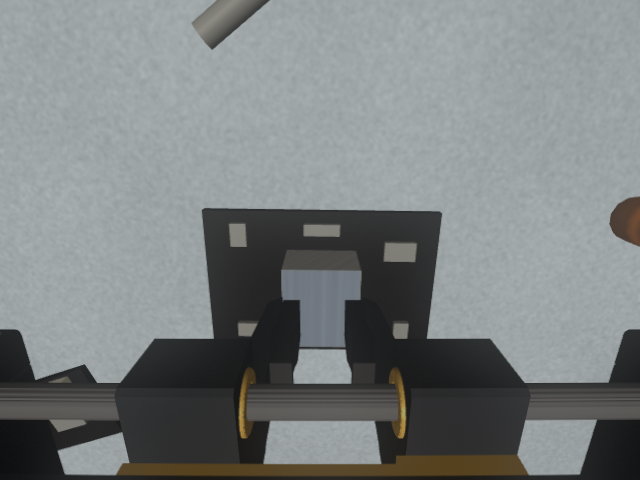

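View pics/s3.png

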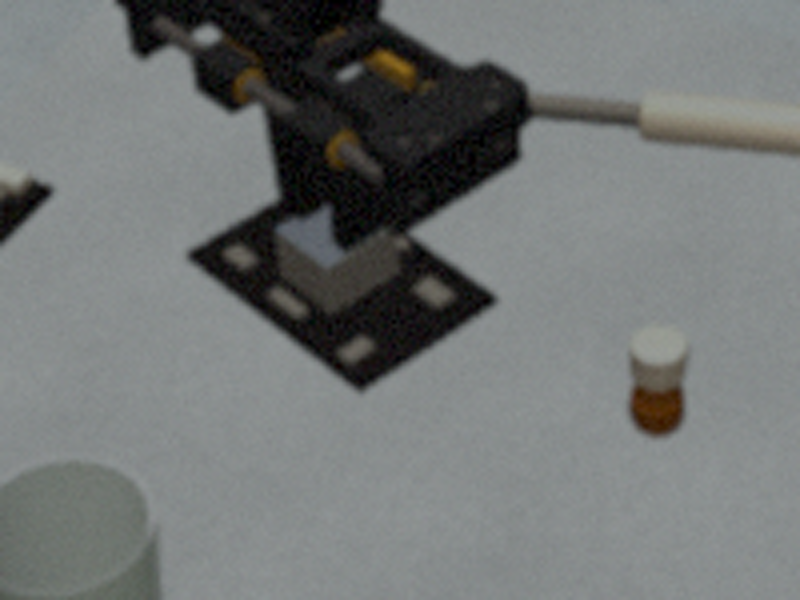

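```bash
python3 - <<'E'
from h import *
from station import robot
o=robot.observe();c=robot.capture("wrist")
A=R.from_quat(o["tool_rot"]); p=o["ee_pos"]
print(p,R.from_quat(c["attitude"]).inv().apply(p-c["position"]), A.inv().apply(c["position"]-p))
for z in [0,.005,.01,.023,.033]:
  print(z,proj(c,[p+A.apply([sx,sy,-z]) for sx in(-.018,.018) for sy in (-.02,.02)]).round(0).tolist())
pb=np.array([.514,-.2217,0]);l=np.array([np.cos(BA),np.sin(BA),0]);w=np.array([l[1],-l[0],0])
print(proj(c,[pb+l*a*.018+w*b*.02+[0,0,.033] for a in(-1,1) for b in (-1,1)]).round(0).tolist())
print(proj(c,[pb+l*a*.06+w*b*.04+[0,0,.005] for a in(-1,1) for b in (-1,1)]).round(0).tolist())
E
```

```text
[ 0.51472387 -0.2202762   0.01042347] [9.89353924e-05 2.23842515e-02 1.89811428e-01] [-8.16525434e-05 -8.18904185e-02 -1.72694515e-01]
0 [[286.0, 253.0], [289.0, 323.0], [358.0, 253.0], [356.0, 323.0]]
0.005 [[285.0, 257.0], [288.0, 328.0], [359.0, 257.0], [356.0, 328.0]]
0.01 [[284.0, 260.0], [287.0, 333.0], [360.0, 260.0], [357.0, 333.0]]
0.023 [[282.0, 271.0], [284.0, 348.0], [363.0, 271.0], [360.0, 348.0]]
0.033 [[279.0, 280.0], [282.0, 361.0], [365.0, 280.0], [362.0, 361.0]]
[[278.0, 270.0], [281.0, 347.0], [359.0, 270.0], [356.0, 347.0]]
[[199.0, 211.0], [214.0, 348.0], [439.0, 212.0], [424.0, 349.0]]
```

Request:
{"api": "send_rows", "payload": {
  "linear": [
    [0,0,0],
    [0,0,0],
    [0,0,0],
    [0,0,0],
    [0,0,0]
  ],
  "rotation": [
    [0,0,0],
    [0,0,0],
    [0,0,0],
    [0,0,0],
    [0,0,0]
  ],
  "claw": [6,6,6,6,6]
}}

```text
time_s: 4.5
ee_pos: [0.5148, -0.2203, 0.0104]
tool_rot: [0.82, 0.572, 0.0, 0.0]
ft_force: [0.1, 0.3, 0.9]
width: 0.585
```

```bash
python3 - <<'E'
from h import *
from station import robot
o=robot.observe();print(o["width"]*8.81,o["ee_pos"])
c=robot.capture("scene"); crop(c,210,190,110,90,7,"s4.png")
A=R.from_quat(o["tool_rot"]); p=o["ee_pos"]; w=o["width"]*.0881/2
for z in (0,.028):
  q=proj(c,[p+A.apply([sx*w,sy,-z]) for sx in(-1,1) for sy in (-.009,.009)])
  print(z,((q-[210,190]+.5)*7-.5).round(0).tolist())
E
```

```text
5.149839002704524 [ 0.51475979 -0.22029302  0.01044931]
0 [[343.0, 336.0], [289.0, 370.0], [476.0, 431.0], [422.0, 466.0]]
0.028 [[334.0, 253.0], [279.0, 286.0], [470.0, 348.0], [415.0, 382.0]]
```

View pics/s4.png

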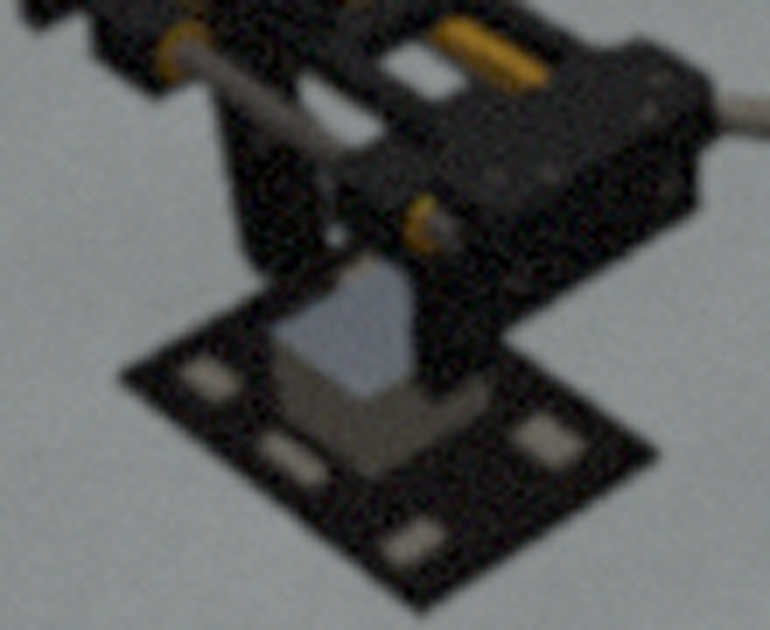

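Request:
{"api": "send_rows", "payload": {
  "linear": [
    [0,0,0],
    [0,0,0],
    [0,0,0],
    [0,0,0],
    [0,0,0]
  ],
  "rotation": [
    [0,0,0],
    [0,0,0],
    [0,0,0],
    [0,0,0],
    [0,0,0]
  ],
  "claw": [7,7,7,7,7]
}}

```text
time_s: 4.97
ee_pos: [0.5148, -0.2203, 0.0105]
tool_rot: [0.82, 0.572, 0.001, 0.0]
ft_force: [0.4, 0.3, 1.0]
width: 0.793
```

Request:
{"api": "send_rows", "payload": {
  "linear": [
    [-0.1,0,0.5],
    [-0.1,0,1.0],
    [-0.1,0,1.5],
    [-0.1,0,2.0],
    [-0.1,0,2.2]
  ],
  "rotation": [
    [0,0,0],
    [0,0,0],
    [0,0,0],
    [0,0,0],
    [0,0,0]
  ],
  "claw": [7,7,7,7,7]
}}

```text
time_s: 5.38
ee_pos: [0.5135, -0.2208, -0.0129]
tool_rot: [0.82, 0.572, 0.0, -0.0]
ft_force: [0.3, -0.1, 0.4]
width: 0.799
```

```bash
python3 - <<'E'
from h import *
from station import robot
o=robot.observe();print(o["width"]*8.81,o["ee_pos"],o["ft_force"])
c=robot.capture("scene"); crop(c,210,190,110,90,7,"s5.png")
c=robot.capture("wrist"); cv2.imwrite("pics/w5.png",c["frame"][:,:,::-1])
E
```

```text
7.042858973440405 [ 0.513543   -0.22082377 -0.01288679] [ 0.29897877 -0.11813511  0.36880878]
```

View pics/s5.png

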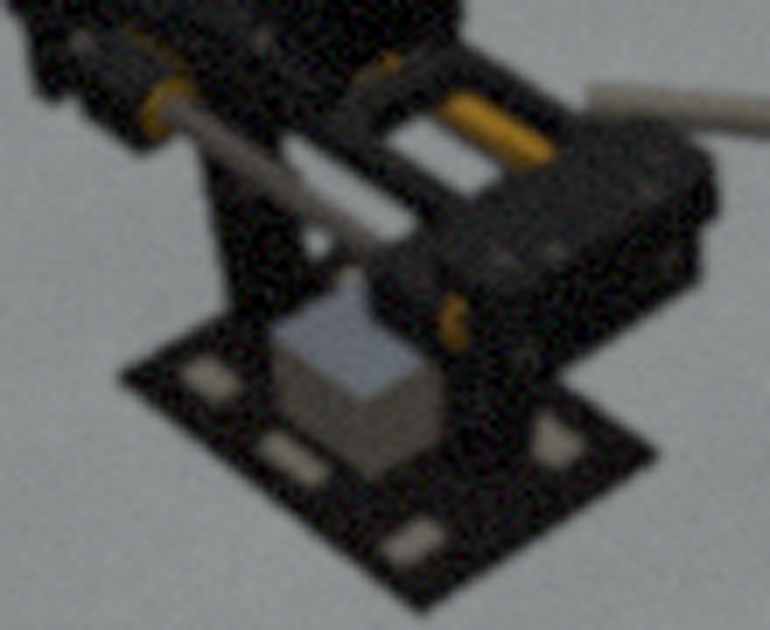

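View pics/w5.png

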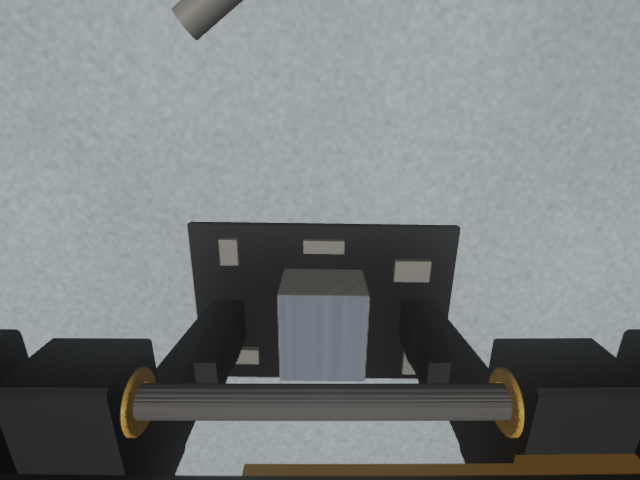

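Request:
{"api": "send_rows", "payload": {
  "linear": [
    [0,0,0.2],
    [0,0,0.4],
    [0,0,0.4],
    [0,0,0.4],
    [0,0,0.4]
  ],
  "rotation": [
    [0,0,0],
    [0,0,0],
    [0,0,0],
    [0,0,0],
    [0,0,0]
  ],
  "claw": [7,7,6,5,4],
  "grip_force": 45
}}

```text
time_s: 5.9
ee_pos: [0.5138, -0.2209, -0.0164]
tool_rot: [0.82, 0.572, 0.0, -0.0]
ft_force: [-0.0, -0.6, 0.8]
width: 0.591
```

Request:
{"api": "send_rows", "payload": {
  "linear": [
    [0,0,0],
    [0,0,0],
    [0,0,0],
    [0,0,0],
    [0,0,0]
  ],
  "rotation": [
    [0,0,0],
    [0,0,0],
    [0,0,0],
    [0,0,0],
    [0,0,0]
  ],
  "claw": [3.5,3,3,3,3]
}}

```text
time_s: 6.32
ee_pos: [0.514, -0.221, -0.0162]
tool_rot: [0.82, 0.572, 0.0, -0.0]
ft_force: [0.4, 0.5, 0.9]
width: 0.402
```

Request:
{"api": "send_rows", "payload": {
  "linear": [
    [0,0,0],
    [0,0,0],
    [0,0,0],
    [0,0,0],
    [0,0,0]
  ],
  "rotation": [
    [0,0,0],
    [0,0,0],
    [0,0,0],
    [0,0,0],
    [0,0,0]
  ],
  "claw": [3,3,3,3,3]
}}

```text
time_s: 6.73
ee_pos: [0.514, -0.221, -0.0162]
tool_rot: [0.82, 0.572, 0.0, -0.0]
ft_force: [-0.1, 0.5, -0.3]
width: 0.398
```

```bash
python3 - <<'E'
from h import *
from station import robot
o=robot.observe();print(o["width"]*8.81,o["ee_pos"],o["ft_force"])
delta(robot,o["ee_pos"]+[0,0,.15],toolR(HA))
c=robot.capture("wrist"); cv2.imwrite("pics/w6.png",c["frame"][:,:,::-1])
E
```

```text
3.5071820911657903 [ 0.51400365 -0.22098677 -0.01616759] [-0.07414648  0.45195647 -0.31782617]
t 6.73 pos [ 0.514  -0.221  -0.0162] F [-0.07  0.45 -0.32] w 3.51
lin cm [ 1.0e-02  0.0e+00 -1.5e+01] rot deg [ 0.01 -0.03 -3.8 ]
```

View pics/w6.png

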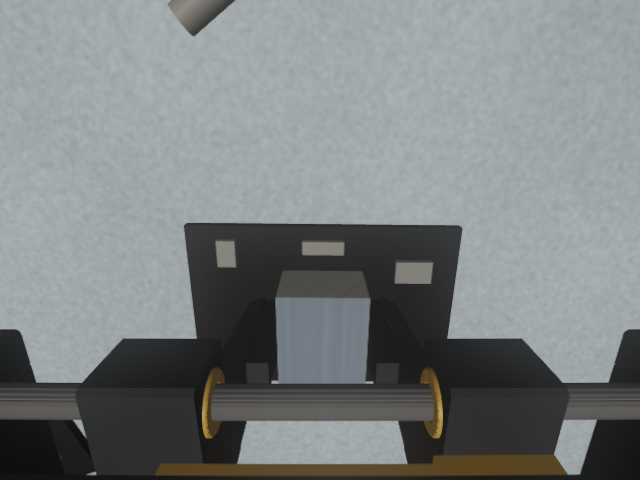

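```bash
cat >> h.py <<'E'
HL=np.array([np.cos(HA),np.sin(HA),0])
BZ=-0.0162
def tgt(s,zz,tilt,x=0.,side=1):
    """side=1 edge (tool +x) bottom at distance s (m) along HL from head mid, height zz"""
    A=toolR(HA,tilt); W=np.array([HL[1],-HL[0],0])
    E=np.array([*HM,0])+HL*s+W*x+[0,0,zz]
    return E-A.apply([side*.06,0,BZ]),A
def edges(robot):
    o=robot.observe(); A=R.from_quat(o["tool_rot"]); W=np.array([HL[1],-HL[0],0])
    for sd in (1,-1):
        P=o["ee_pos"]+A.apply([sd*.06,0,BZ])-[*HM,0]; print("edge",sd,"s,x,z mm",np.round([P@HL*1e3,P@W*1e3,P[2]*1e3],2))
    F=o["ft_force"]; print("F along HL",round(F@HL,2),"z",round(F[2],2),"torque",np.round(o["torque"],2), "w",round(o["width"]*88.1,2))
E
python3 - <<'E'
from h import *
from station import robot
p,A=tgt(.048,.09,8.5); print(p); delta(robot,p,A)
o=robot.observe(); delta(robot,o["ee_pos"]+[0,0,.1],toolR(HA))
E
```

```text
[0.52782191 0.18812338 0.08284651]
t 6.78 pos [ 0.514  -0.221  -0.0161] F [-0.54  0.32  1.19] w 3.58
lin cm [ 38.88 -12.83  -9.88] rot deg [-0.27 -8.52 -3.79]
t 6.78 pos [ 0.514  -0.221  -0.0161] F [-0.54  0.32  1.19] w 3.58
lin cm [  0.   0. -10.] rot deg [ 0.01 -0.03 -3.8 ]
```

Request:
{"api": "send_rows", "payload": {
  "linear": [
    [0,0,-1],
    [0,0,-4],
    [0,0,-8],
    [0,0,-11],
    [0,0,-11]
  ],
  "rotation": [
    [0,0,0],
    [0,0,0],
    [0,0,-1],
    [0,0,-3.8],
    [0,0,-3.8]
  ],
  "claw": [3,3,3,3,3]
}}

```text
time_s: 7.2
ee_pos: [0.5189, -0.2234, 0.1018]
tool_rot: [0.8, 0.6, 0.003, 0.006]
ft_force: [1.1, -1.1, -1.5]
width: 0.405
```

```bash
python3 - <<'E'
from h import *
from station import robot
p,A=tgt(.048,.09,8.5); print(p); delta(robot,p,A)
c=robot.capture("wrist"); cv2.imwrite("pics/w7.png",c["frame"][:,:,::-1])
o=robot.observe();A=R.from_quat(o["tool_rot"])
print(proj(c,[o["ee_pos"]+A.apply([a*.06,b*.04,BZ-.005]) for a in(-1,1) for b in (-1,1)]).round(1).tolist())
E
```

```text
[0.52782191 0.18812338 0.08284651]
t 7.2 pos [ 0.5189 -0.2234  0.1018] F [ 1.14 -1.15 -1.48] w 3.57
lin cm [ 39.76 -10.71   1.69] rot deg [ 0.73 -8.4   0.05]
[[185.9, 220.1], [204.6, 372.8], [460.7, 220.9], [440.8, 373.5]]
```

View pics/w7.png

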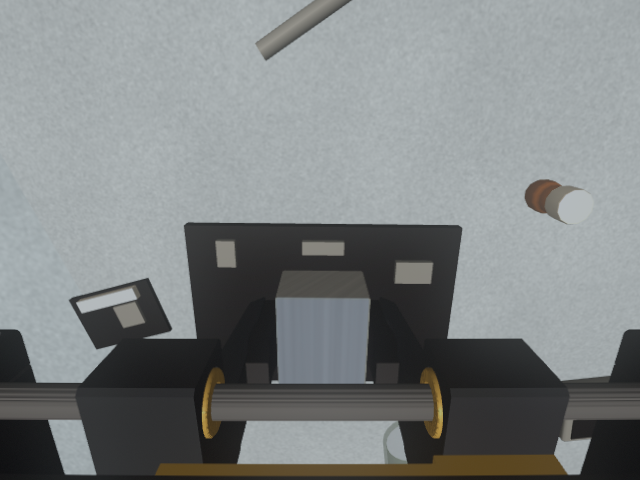

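Request:
{"api": "send_rows", "payload": {
  "linear": [
    [39.8,-10.7,-1],
    [39.8,-10.7,-1],
    [39.8,-10.7,-1],
    [39.8,-10.7,-1],
    [39.8,-10.7,-1]
  ],
  "rotation": [
    [0.7,0,0],
    [0.7,0,0],
    [0.7,0,0],
    [0.7,0,0],
    [0.7,0,0]
  ],
  "claw": [3,3,3,3,3]
}}

```text
time_s: 7.67
ee_pos: [0.5184, -0.0112, 0.0989]
tool_rot: [0.801, 0.598, -0.003, -0.002]
ft_force: [1.0, 0.2, -1.4]
width: 0.401
```

```bash
python3 - <<'E'
from h import *
from station import robot
p,A=tgt(.048,.09,8.5); print(p); delta(robot,p,A); edges(robot)
E
```

```text
[0.52782191 0.18812338 0.08284651]
t 7.67 pos [ 0.5184 -0.0112  0.0989] F [ 1.    0.16 -1.38] w 3.53
lin cm [19.38 -4.75  1.6 ] rot deg [-0.38 -8.4  -0.06]
edge 1 s,x,z mm [-147.55   47.46  114.97]
edge -1 s,x,z mm [-267.55   47.27  115.18]
F along HL 0.44 z -1.38 torque [ 0.03 -0.05  0.05] w 35.34
```

Request:
{"api": "send_rows", "payload": {
  "linear": [
    [4,-1,0],
    [8,-2,0],
    [12,-3,0],
    [16,-3.9,0],
    [19.4,-4.75,0]
  ],
  "rotation": [
    [-0.4,-2,0],
    [-0.4,-4,0],
    [-0.4,-6,0],
    [-0.4,-8.4,0],
    [-0.4,-8.4,0]
  ],
  "claw": [3,3,3,3,3]
}}

```text
time_s: 8.08
ee_pos: [0.5264, 0.1916, 0.0969]
tool_rot: [0.798, 0.598, -0.061, 0.045]
ft_force: [0.7, 0.0, -0.7]
width: 0.406
```

```bash
python3 - <<'E'
from h import *
from station import robot
p,A=tgt(.048,.062,8.5); print(p); delta(robot,p,A); edges(robot)
E
```

```text
[0.52782191 0.18812338 0.05484651]
t 8.08 pos [0.5264 0.1916 0.0969] F [ 0.67  0.02 -0.68] w 3.57
lin cm [0.34 0.24 4.2 ] rot deg [-0.09  0.15  0.03]
edge 1 s,x,z mm [ 50.97  -2.4  103.89]
edge -1 s,x,z mm [-67.67  -2.32 121.93]
F along HL 0.2 z -0.68 torque [ 0.13 -0.03 -0.04] w 35.73
```

Request:
{"api": "send_rows", "payload": {
  "linear": [
    [0.3,0.2,1.5],
    [0.3,0.2,3.0],
    [0.34,0.24,4.0],
    [0.34,0.24,4.2],
    [0.34,0.24,4.2]
  ],
  "rotation": [
    [-0.1,0.15,0],
    [-0.1,0.15,0],
    [-0.1,0.15,0],
    [-0.1,0.15,0],
    [-0.1,0.15,0]
  ],
  "claw": [3,3,3,3,3]
}}

```text
time_s: 8.5
ee_pos: [0.5259, 0.1869, 0.0528]
tool_rot: [0.798, 0.597, -0.061, 0.044]
ft_force: [-0.3, 0.2, -1.5]
width: 0.406
```

```bash
python3 - <<'E'
from h import *
from station import robot
p,A=tgt(.048,.041,8.5); print(p); delta(robot,p,A); edges(robot)
c=robot.capture("top"); crop(c,50,220,180,115,4,"t8.png")
s=robot.capture("scene"); crop(s,410,235,200,150,4,"s8.png")
o=robot.observe();A=R.from_quat(o["tool_rot"])
P=[o["ee_pos"]+A.apply([a*.06,b*.04,BZ-.005]) for a in(-1,1) for b in (-1,1)]
print("top",((proj(c,P)-[50,220]+.5)*4).round().tolist()); print("scene",((proj(s,P)-[410,235]+.5)*4).round().tolist())
E
```

```text
[0.52782191 0.18812338 0.03384651]
t 8.5 pos [0.5259 0.1869 0.0528] F [-0.29  0.23 -1.49] w 3.57
lin cm [0.45 0.16 1.85] rot deg [-0.2   0.16  0.01]
edge 1 s,x,z mm [46.32 -1.47 59.77]
edge -1 s,x,z mm [-72.31  -1.46  77.83]
F along HL 0.14 z -1.49 torque [ 0.09  0.01 -0.02] w 35.74
top [[428.0, 372.0], [485.0, 177.0], [170.0, 288.0], [225.0, 99.0]]
scene [[289.0, 102.0], [177.0, 216.0], [570.0, 284.0], [466.0, 414.0]]
```

View pics/t8.png

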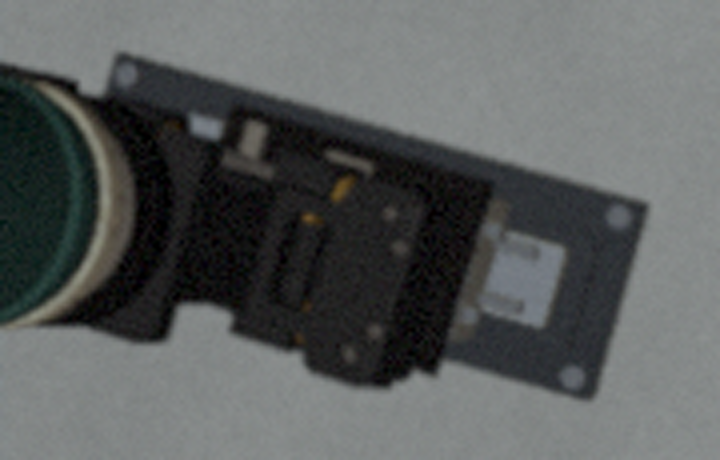

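View pics/s8.png

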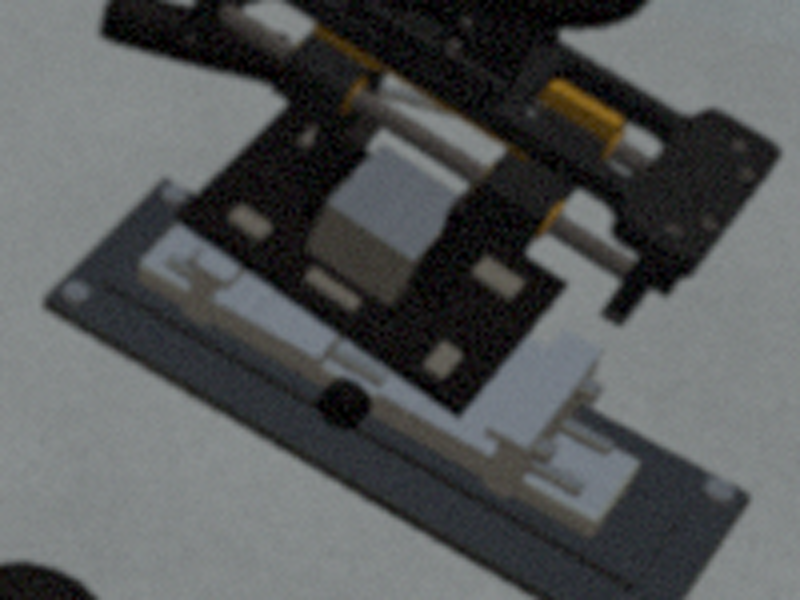

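```bash
python3 - <<'E'
from h import *
from station import robot
import scipy.optimize as so
c=robot.capture("top"); s=robot.capture("scene")
o=robot.observe();A=R.from_quat(o["tool_rot"]);W=np.array([HL[1],-HL[0],0])
hm=np.array([0.53288,0.20518,.008])
H=[hm+HL*a*.125+W*b*.045 for a in(-1,1) for b in (-1,1)]
print("holder scene pred",((proj(s,H)-[410,235]+.5)*4).round().tolist())
print("holder top pred",((proj(c,H)-[50,220]+.5)*4).round().tolist())
P=lambda a,b:o["ee_pos"]+A.apply([a*.06,b*.04,BZ-.005])
obs=[(c,[50,220],(492,180),P(-1,1)),(c,[50,220],(438,375),P(-1,-1)),(s,[410,235],(562,287),P(1,-1)),(s,[410,235],(462,412),P(1,1)),(s,[410,235],(180,215),P(-1,1))]
f=lambda d:np.concatenate([((proj(k,p+HL*d[0]+W*d[1]+[0,0,d[2]])[0]-of+.5)*4-px) for k,of,px,p in obs])
r=so.least_squares(f,np.zeros(3)); print(r.x*1e3, r.fun.round(1))
E
```

```text
holder scene pred [[157.0, 175.0], [34.0, 297.0], [747.0, 494.0], [640.0, 653.0]]
holder top pred [[595.0, 403.0], [652.0, 203.0], [61.0, 246.0], [119.0, 50.0]]
[-2.45542859 -1.89270845 -3.6279384 ] [-1.1  1.4 -3.5  1.5  3.  -2.4 -1.   1.9 -6.9  1.9]
```

```bash
cat >> h.py <<'E'
BB=np.array([0,0,.028]); BZ=.0118; YO=.001
def tgt(s,zz,tilt,x=0.,side=1):
    A=toolR(HA,tilt); W=np.array([HL[1],-HL[0],0])
    E=np.array([*HM,0])+HL*s+W*x+[0,0,zz]
    return E-A.apply([side*.06,YO,BZ])-BB,A
def edges(robot):
    o=robot.observe(); A=R.from_quat(o["tool_rot"]); W=np.array([HL[1],-HL[0],0])
    for sd in (1,-1):
        P=o["ee_pos"]+BB+A.apply([sd*.06,YO,BZ])-[*HM,0]; print("edge",sd,"s,x,z mm",np.round([P@HL*1e3,P@W*1e3,P[2]*1e3],2))
    F=o["ft_force"]; print("F along HL",round(F@HL,2),"z",round(F[2],2),"torque",np.round(o["torque"],2), "w",round(o["width"]*88.1,2))
E
python3 - <<'E'
from h import *
from station import robot
edges(robot)
p,A=tgt(.046,.045,8.5); delta(robot,p,A)
E
```

```text
edge 1 s,x,z mm [43.82  1.9  63.33]
edge -1 s,x,z mm [-74.88   1.8   80.94]
F along HL -0.48 z -1.98 torque [ 0.09 -0.12 -0.03] w 35.37
t 8.7 pos [0.5286 0.1878 0.0558] F [-0.2  -0.44 -1.98] w 3.54
lin cm [ 0.49 -0.19  1.77] rot deg [ 0.08 -0.06 -0.04]
```

```bash
python3 - <<'E'
from h import *
from station import robot
o=robot.observe();edges(robot)
c=robot.capture("top"); s=robot.capture("scene")
print(o["ee_pos"],robot.observe()["ee_pos"])
crop(c,150,240,60,90,8,"t9.png"); crop(s,440,245,140,110,6,"s9.png")
A=R.from_quat(o["tool_rot"])
for nm,d,bz in (("T",np.zeros(3),-.0162),("W",BB,.0118)):
  P=[o["ee_pos"]+d+A.apply([a*.06,.001+b*.04,bz-.005]) for a in(-1,1) for b in (-1,1)]
  print(nm,"top",((proj(c,P)-[150,240]+.5)*8).round().tolist()); print("scene",((proj(s,P)-[440,245]+.5)*6).round().tolist())
E
```

```text
edge 1 s,x,z mm [43.82  1.9  63.33]
edge -1 s,x,z mm [-74.88   1.8   80.94]
F along HL -0.48 z -1.98 torque [ 0.09 -0.12 -0.03] w 35.37
[0.52860341 0.1878281  0.05580106] [0.52864241 0.18801038 0.05589947]
T top [[55.0, 577.0], [169.0, 185.0], [-463.0, 408.0], [-352.0, 30.0]]
scene [[253.0, 95.0], [84.0, 266.0], [675.0, 368.0], [519.0, 564.0]]
W top [[75.0, 582.0], [188.0, 190.0], [-445.0, 413.0], [-334.0, 35.0]]
scene [[239.0, 87.0], [70.0, 258.0], [660.0, 359.0], [502.0, 554.0]]
```

View pics/t9.png

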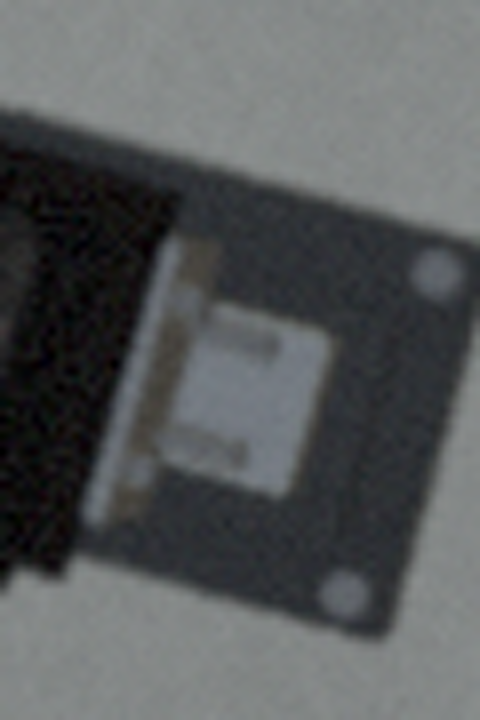

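View pics/s9.png

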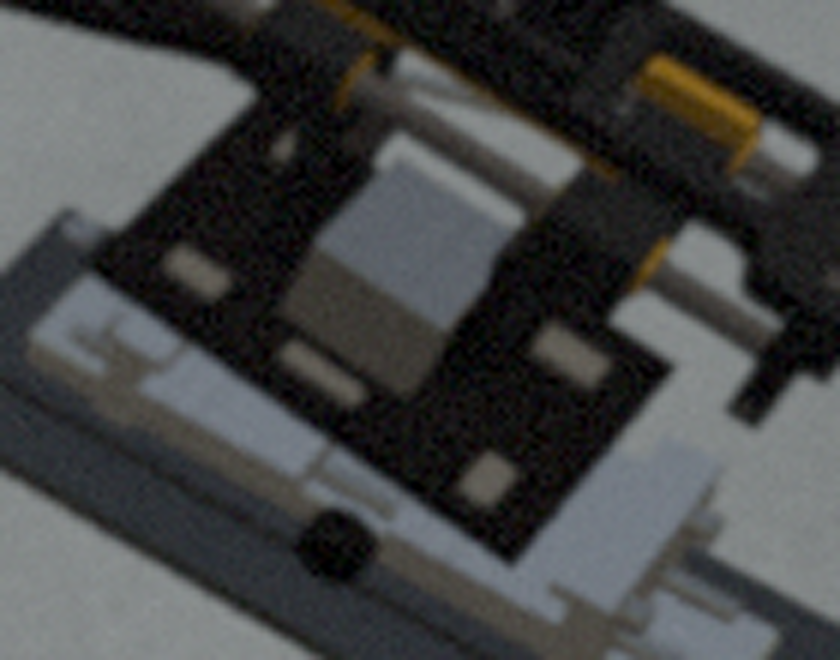

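```bash
python3 - <<'E'
from h import *
from station import robot
edges(robot)
p,A=tgt(.045,.045,8.5); delta(robot,p,A)
E
```

```text
edge 1 s,x,z mm [44.01  1.87 63.43]
edge -1 s,x,z mm [-74.69   1.81  81.03]
F along HL -0.16 z -0.83 torque [0.14 0.01 0.01] w 35.76
t 8.8 pos [0.5286 0.188  0.0559] F [ 0.26 -0.24 -0.83] w 3.58
lin cm [ 0.37 -0.18  1.8 ] rot deg [ 0.09 -0.07 -0.03]
```

Request:
{"api": "send_rows", "payload": {
  "linear": [
    [0.1,-0.1,0.5],
    [0.2,-0.15,1.0],
    [0.3,-0.18,1.4],
    [0.35,-0.18,1.7],
    [0.37,-0.18,1.8]
  ],
  "rotation": [
    [0,0,0],
    [0,0,0],
    [0,0,0],
    [0,0,0],
    [0,0,0]
  ],
  "claw": [3,3,3,3,3]
}}

```text
time_s: 9.22
ee_pos: [0.5265, 0.1892, 0.0365]
tool_rot: [0.799, 0.597, -0.059, 0.044]
ft_force: [0.8, -0.7, -2.0]
width: 0.405
```

Request:
{"api": "send_rows", "payload": {
  "linear": [
    [0,0,0],
    [0,0,0]
  ],
  "rotation": [
    [0,0,0],
    [0,0,0]
  ],
  "claw": [3,3]
}}

```text
time_s: 9.38
ee_pos: [0.5261, 0.1892, 0.0361]
tool_rot: [0.799, 0.597, -0.06, 0.044]
ft_force: [-0.1, 0.3, -1.5]
width: 0.407
```

```bash
python3 - <<'E'
from h import *
from station import robot
edges(robot)
p,A=tgt(.045,.041,8.5); delta(robot,p,A)
E
```

```text
edge 1 s,x,z mm [44.41 -0.91 43.55]
edge -1 s,x,z mm [-74.27  -0.92  61.32]
F along HL 0.22 z -1.54 torque [ 0.11 -0.02 -0.01] w 35.86
t 9.38 pos [0.5261 0.1892 0.0361] F [-0.09  0.26 -1.54] w 3.59
lin cm [0.1  0.09 0.24] rot deg [-0.02  0.02 -0.  ]
```

Request:
{"api": "send_rows", "payload": {
  "linear": [
    [0,0.03,0.1],
    [0,0.05,0.2],
    [0,0.05,0.25],
    [0,0.05,0.25]
  ],
  "rotation": [
    [0,0,0],
    [0,0,0],
    [0,0,0],
    [0,0,0]
  ],
  "claw": [3,3,3,3]
}}

```text
time_s: 9.72
ee_pos: [0.5265, 0.1886, 0.0336]
tool_rot: [0.799, 0.597, -0.06, 0.044]
ft_force: [-0.4, -0.9, -2.3]
width: 0.406
```

```bash
python3 - <<'E'
from h import *
from station import robot
edges(robot)
E
```

```text
edge 1 s,x,z mm [43.98 -0.41 41.01]
edge -1 s,x,z mm [-74.7   -0.42  58.79]
F along HL -0.96 z -2.27 torque [ 0.13 -0.01 -0.01] w 35.74
```

Request:
{"api": "send_rows", "payload": {
  "linear": [
    [0,0,0.08],
    [0,0,0.12],
    [0,0,0.12],
    [0,0,0.12]
  ],
  "rotation": [
    [0,0,0],
    [0,0,0],
    [0,0,0],
    [0,0,0]
  ],
  "claw": [3,3,3,3]
}}

```text
time_s: 10.05
ee_pos: [0.5267, 0.1886, 0.0328]
tool_rot: [0.799, 0.597, -0.059, 0.044]
ft_force: [0.5, 0.4, -0.1]
width: 0.401
```

```bash
python3 - <<'E'
from h import *
from station import robot
edges(robot)
E
```

```text
edge 1 s,x,z mm [44.01 -0.19 40.23]
edge -1 s,x,z mm [-74.67  -0.21  57.96]
F along HL 0.54 z -0.09 torque [ 0.19  0.03 -0.04] w 35.35
```

Request:
{"api": "send_rows", "payload": {
  "linear": [
    [0,0,0.05],
    [0,0,0.1],
    [0,0,0.1],
    [0,0,0.1]
  ],
  "rotation": [
    [0,0,0],
    [0,0,0],
    [0,0,0],
    [0,0,0]
  ],
  "claw": [3,3,3,3]
}}

```text
time_s: 10.38
ee_pos: [0.5268, 0.1886, 0.0325]
tool_rot: [0.799, 0.597, -0.059, 0.044]
ft_force: [-2.4, -0.9, 6.0]
width: 0.403
```

```bash
python3 - <<'E'
from h import *
from station import robot
edges(robot)
E
```

```text
edge 1 s,x,z mm [44.02 -0.06 40.03]
edge -1 s,x,z mm [-74.67  -0.09  57.73]
F along HL -1.54 z 5.98 torque [0.19 0.35 0.04] w 35.47
```

Request:
{"api": "send_rows", "payload": {
  "linear": [
    [-0.01,0,-0.1],
    [-0.01,0,-0.12],
    [-0.01,0,-0.12],
    [-0.01,0,-0.12]
  ],
  "rotation": [
    [0,0,0],
    [0,0,0],
    [0,0,0],
    [0,0,0]
  ],
  "claw": [3,3,3,3]
}}

```text
time_s: 10.72
ee_pos: [0.5266, 0.1885, 0.0333]
tool_rot: [0.799, 0.597, -0.059, 0.044]
ft_force: [0.5, 0.1, -2.0]
width: 0.404
```

```bash
python3 - <<'E'
from h import *
from station import robot
edges(robot)
p,A=tgt(.052,.0410,8.5); delta(robot,p,A)
E
```

```text
edge 1 s,x,z mm [43.89 -0.29 40.76]
edge -1 s,x,z mm [-74.79  -0.3   58.52]
F along HL 0.22 z -2.03 torque [ 0.1  -0.05 -0.03] w 35.55
t 10.72 pos [0.5266 0.1885 0.0333] F [ 0.53  0.07 -2.03] w 3.56
lin cm [ 0.8   0.03 -0.14] rot deg [-0.01  0.01 -0.01]
```

Request:
{"api": "send_rows", "payload": {
  "linear": [
    [0.2,0.02,-0.05],
    [0.4,0.03,-0.08],
    [0.6,0.03,-0.11],
    [0.8,0.03,-0.14],
    [0.8,0.03,-0.14]
  ],
  "rotation": [
    [0,0,0],
    [0,0,0],
    [0,0,0],
    [0,0,0],
    [0,0,0]
  ],
  "claw": [3,3,3,3,3]
}}

```text
time_s: 11.13
ee_pos: [0.5294, 0.1967, 0.0335]
tool_rot: [0.798, 0.597, -0.059, 0.044]
ft_force: [0.1, -0.3, -1.6]
width: 0.405
```

```bash
python3 - <<'E'
from h import *
from station import robot
edges(robot)
p,A=tgt(.056,.0410,8.5); delta(robot,p,A)
E
```

```text
edge 1 s,x,z mm [5.256e+01 5.000e-02 4.094e+01]
edge -1 s,x,z mm [-66.13   0.07  58.66]
F along HL -0.26 z -1.57 torque [ 0.07 -0.03 -0.01] w 35.64
t 11.13 pos [0.5294 0.1967 0.0335] F [ 0.07 -0.29 -1.57] w 3.56
lin cm [ 0.34 -0.01 -0.06] rot deg [-0.   -0.01  0.01]
```

Request:
{"api": "send_rows", "payload": {
  "linear": [
    [0.1,0,-0.02],
    [0.2,0,-0.03],
    [0.3,0,-0.05],
    [0.3,0,-0.05]
  ],
  "rotation": [
    [0,0,0],
    [0,0,0],
    [0,0,0],
    [0,0,0]
  ],
  "claw": [3,3,3,3]
}}

```text
time_s: 11.47
ee_pos: [0.53, 0.199, 0.0335]
tool_rot: [0.798, 0.598, -0.06, 0.045]
ft_force: [-1.0, -3.7, -0.7]
width: 0.402
```

```bash
python3 - <<'E'
from h import *
from station import robot
edges(robot)
s=robot.capture("scene"); crop(s,440,265,140,110,6,"s10.png")
E
```

```text
edge 1 s,x,z mm [5.488e+01 1.000e-02 4.085e+01]
edge -1 s,x,z mm [-63.77   0.07  58.74]
F along HL -3.86 z -0.7 torque [-0.5   0.01  0.07] w 35.39
```

View pics/s10.png

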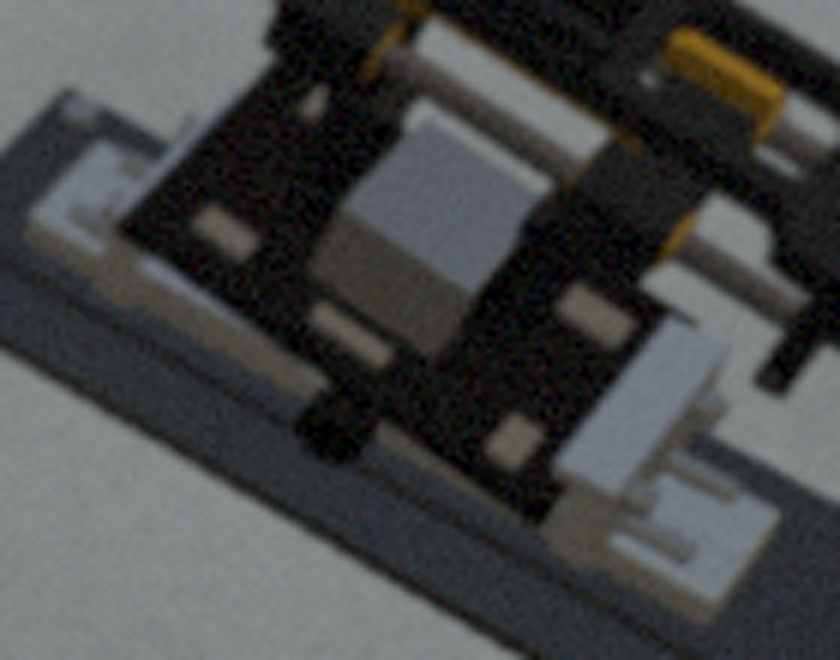

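Request:
{"api": "send_rows", "payload": {
  "linear": [
    [0.12,0,-0.02],
    [0.24,0,-0.04],
    [0.36,0,-0.06],
    [0.48,0,-0.08],
    [0.5,0,-0.08]
  ],
  "rotation": [
    [0,0,0],
    [0,0,0],
    [0,0,0],
    [0,0,0],
    [0,0,0]
  ],
  "claw": [3,3,3,3,3]
}}

```text
time_s: 11.93
ee_pos: [0.5312, 0.203, 0.0336]
tool_rot: [0.798, 0.598, -0.061, 0.045]
ft_force: [-1.6, -7.3, 1.5]
width: 0.404
```

```bash
python3 - <<'E'
from h import *
from station import robot
edges(robot)
p,A=tgt(.064,.0410,8.5); delta(robot,p,A)
E
```

```text
edge 1 s,x,z mm [5.907e+01 2.000e-02 4.084e+01]
edge -1 s,x,z mm [-59.56   0.11  58.93]
F along HL -7.43 z 1.54 torque [-0.94  0.17  0.11] w 35.57
t 11.93 pos [0.5312 0.203  0.0336] F [-1.62 -7.27  1.54] w 3.56
lin cm [ 0.48 -0.01 -0.07] rot deg [-0.03  0.17  0.05]
```

Request:
{"api": "send_rows", "payload": {
  "linear": [
    [0.12,0,-0.04],
    [0.24,0,-0.06],
    [0.36,0,-0.08],
    [0.43,0,-0.1],
    [0.43,0,-0.1]
  ],
  "rotation": [
    [0,0.15,0],
    [0,0.15,0],
    [0,0.15,0],
    [0,0.15,0],
    [0,0.15,0]
  ],
  "claw": [3,3,3,3,3]
}}

```text
time_s: 12.35
ee_pos: [0.532, 0.2056, 0.0336]
tool_rot: [0.798, 0.598, -0.061, 0.045]
ft_force: [-1.0, -8.7, 0.5]
width: 0.406
```

```bash
python3 - <<'E'
from h import *
from station import robot
edges(robot)
E
```

```text
edge 1 s,x,z mm [ 6.172e+01 -6.000e-02  4.088e+01]
edge -1 s,x,z mm [-56.9    0.1   59.06]
F along HL -8.6 z 0.49 torque [-1.31 -0.01  0.14] w 35.77
```

Request:
{"api": "send_rows", "payload": {
  "linear": [
    [0.12,0,-0.02],
    [0.24,0,-0.05],
    [0.36,0,-0.07],
    [0.36,0,-0.07],
    [0.36,0,-0.07]
  ],
  "rotation": [
    [0,0.1,0],
    [0,0.2,0],
    [0,0.2,0],
    [0,0.2,0],
    [0,0.2,0]
  ],
  "claw": [3,3,3,3,3]
}}

```text
time_s: 12.77
ee_pos: [0.5324, 0.207, 0.0335]
tool_rot: [0.798, 0.598, -0.062, 0.045]
ft_force: [-0.8, -9.4, 0.9]
width: 0.403
```

```bash
python3 - <<'E'
from h import *
from station import robot
edges(robot)
s=robot.capture("scene"); crop(s,410,255,140,110,6,"s11.png")
edges(robot)
c=robot.capture("top"); crop(c,130,240,80,80,7,"t11.png")
edges(robot)
E
```

```text
edge 1 s,x,z mm [63.2  -0.13 40.76]
edge -1 s,x,z mm [-55.4    0.11  59.01]
F along HL -9.24 z 0.86 torque [-1.51  0.05  0.14] w 35.53
edge 1 s,x,z mm [63.17 -0.13 40.73]
edge -1 s,x,z mm [-55.43   0.1   58.98]
F along HL -9.86 z 1.09 torque [-1.43  0.08  0.09] w 35.12
edge 1 s,x,z mm [63.17 -0.13 40.75]
edge -1 s,x,z mm [-55.43   0.1   59.  ]
F along HL -7.97 z -0.07 torque [-1.47  0.09  0.15] w 35.85
```

View pics/s11.png

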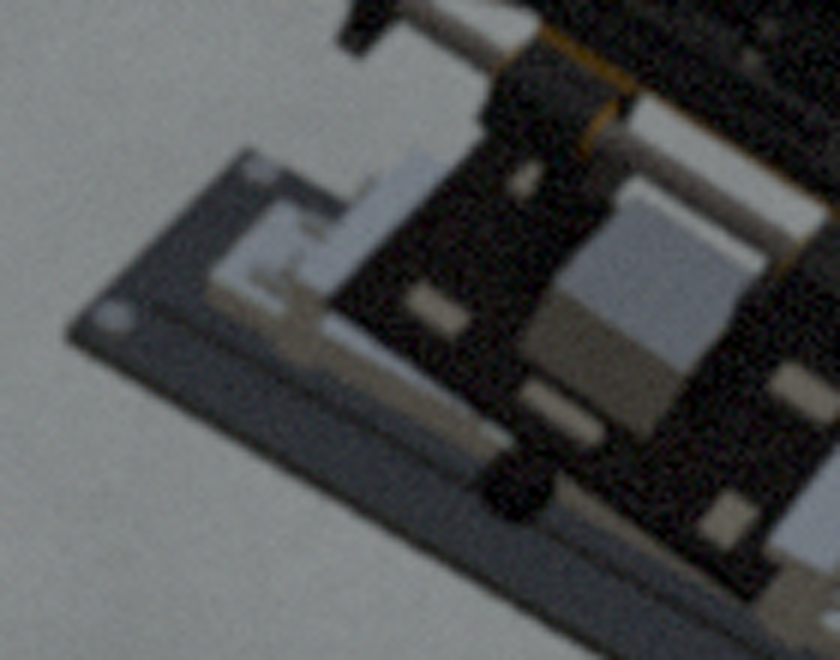

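View pics/t11.png

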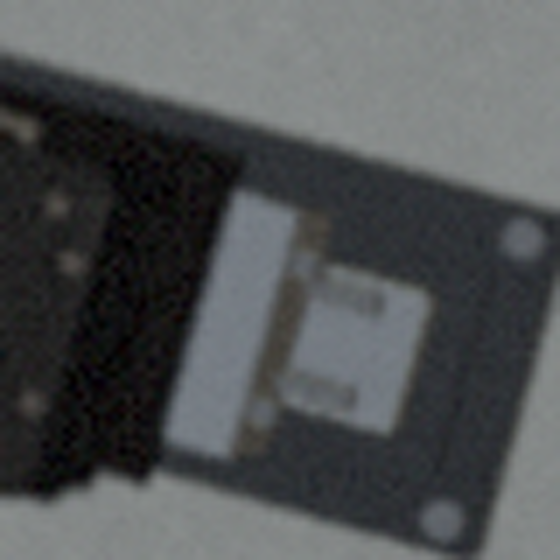

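Request:
{"api": "send_rows", "payload": {
  "linear": [
    [0.2,0,-0.03],
    [0.35,0,-0.06],
    [0.5,0,-0.09],
    [0.6,0,-0.11],
    [0.6,0,-0.11]
  ],
  "rotation": [
    [0,0.1,0],
    [0,0.2,0],
    [0,0.2,0],
    [0,0.2,0],
    [0,0.2,0]
  ],
  "claw": [3,3,3,3,3]
}}

```text
time_s: 13.28
ee_pos: [0.5332, 0.2101, 0.0335]
tool_rot: [0.798, 0.598, -0.063, 0.045]
ft_force: [-0.4, -11.6, 1.3]
width: 0.406
```

```bash
python3 - <<'E'
from h import *
from station import robot
edges(robot)
c=robot.capture("top"); crop(c,130,240,80,80,7,"t12.png")
edges(robot)
c=robot.capture("wrist"); cv2.imwrite("pics/w12.png",c["frame"][:,:,::-1])
edges(robot)
E
```

```text
edge 1 s,x,z mm [66.33 -0.23 40.57]
edge -1 s,x,z mm [-52.23   0.1   59.06]
F along HL -11.26 z 1.26 torque [-1.81  0.14  0.16] w 35.78
edge 1 s,x,z mm [66.25 -0.24 40.53]
edge -1 s,x,z mm [-52.31   0.09  59.03]
F along HL -11.14 z 1.48 torque [-1.76  0.15  0.11] w 35.59
edge 1 s,x,z mm [66.23 -0.25 40.54]
edge -1 s,x,z mm [-52.33   0.07  59.04]
F along HL -11.47 z 0.3 torque [-1.82  0.15  0.15] w 36.19
```

View pics/t12.png

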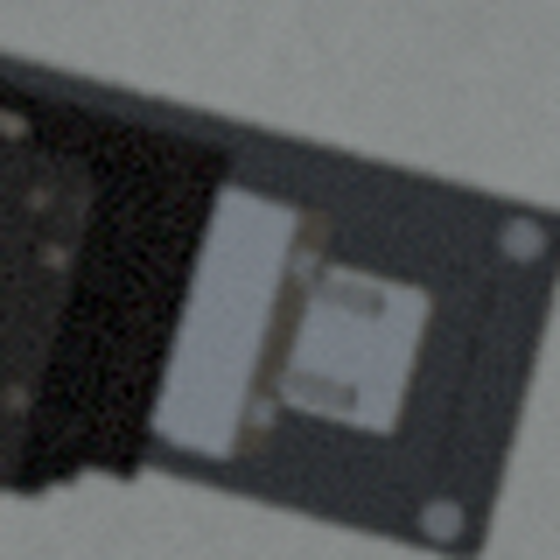

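View pics/w12.png

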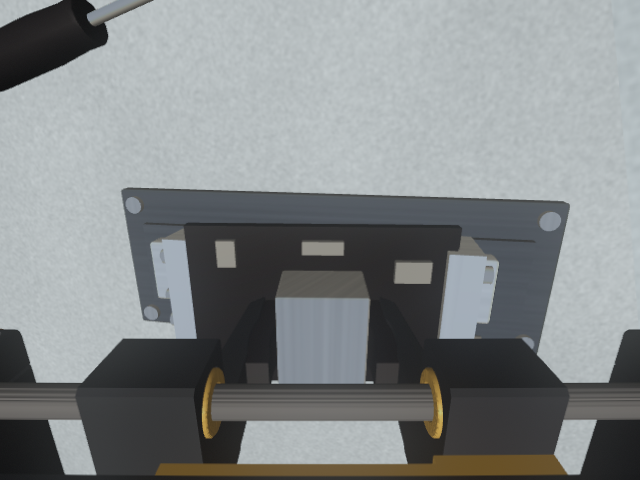

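```bash
python3 - <<'E'
from h import *
import pickle
c,_=pickle.load(open("cams.pkl","rb"))
def S(pts,z,x0=130,y0=240,k=7):
    P=onz(c,(np.array(pts,float)+.5)/k-.5+[x0,y0],z)[:,:2]-HM; return (P@HL[:2]*1e3).round(1),(P@[HL[1],-HL[0]]*1e3).round(1)
print("board edge",S([(222,185),(152,432)],.059)); print("corner",S([(232,155)],.059))
print("jaw outer",S([(300,205),(236,458)],.053))
E
```

```text
board edge (array([-48.6, -48.9]), array([ 30.9, -28.8]))
corner (array([-48.8]), array([38.3]))
jaw outer (array([-65.9, -68. ]), array([ 31.1, -30. ]))
```

```bash
python3 - <<'E'
from h import *
from station import robot
edges(robot)
for t in (7,5.5,4,2,0):
  p,A=tgt(.070,.0408,t); delta(robot,p,A)
E
```

```text
edge 1 s,x,z mm [66.23 -0.25 40.54]
edge -1 s,x,z mm [-52.33   0.07  59.04]
F along HL -11.47 z 0.3 torque [-1.82  0.15  0.15] w 36.19
t 13.38 pos [0.5332 0.21   0.0335] F [ -0.76 -11.73   0.3 ] w 3.62
lin cm [0.33 0.01 0.11] rot deg [-0.15  1.87  0.15]
t 13.38 pos [0.5332 0.21   0.0335] F [ -0.76 -11.73   0.3 ] w 3.62
lin cm [0.31 0.01 0.27] rot deg [-0.15  3.37  0.15]
t 13.38 pos [0.5332 0.21   0.0335] F [ -0.76 -11.73   0.3 ] w 3.62
lin cm [0.29 0.01 0.43] rot deg [-0.15  4.87  0.15]
t 13.38 pos [0.5332 0.21   0.0335] F [ -0.76 -11.73   0.3 ] w 3.62
lin cm [0.27 0.01 0.64] rot deg [-0.16  6.87  0.15]
t 13.38 pos [0.5332 0.21   0.0335] F [ -0.76 -11.73   0.3 ] w 3.62
lin cm [0.26 0.01 0.86] rot deg [-0.16  8.87  0.14]
```

Request:
{"api": "send_rows", "payload": {
  "linear": [
    [0.34,0,0.04],
    [0.33,0,0.11],
    [0.32,0,0.19],
    [0.31,0,0.27],
    [0.3,0,0.35]
  ],
  "rotation": [
    [0,1,0],
    [0,1.9,0],
    [0,2.6,0],
    [0,3.4,0],
    [0,4.1,0]
  ],
  "claw": [3,3,3,3,3]
}}

```text
time_s: 13.8
ee_pos: [0.533, 0.2097, 0.0291]
tool_rot: [0.799, 0.6, -0.036, 0.025]
ft_force: [-1.4, -10.1, 0.1]
width: 0.402
```

```bash
python3 - <<'E'
from h import *
from station import robot
edges(robot)
for t in (4,3,2,1,0):
  p,A=tgt(.070,.0408,t); delta(robot,p,A)
c=robot.capture("top"); crop(c,130,240,80,80,7,"t13.png")
E
```

```text
edge 1 s,x,z mm [67.22 -0.36 40.09]
edge -1 s,x,z mm [-5.233e+01  3.000e-02  5.056e+01]
F along HL -10.08 z 0.11 torque [-1.79  0.14  0.07] w 35.44
t 13.8 pos [0.533  0.2097 0.0291] F [ -1.42 -10.09   0.11] w 3.54
lin cm [0.25 0.01 0.01] rot deg [-0.2   1.01  0.18]
t 13.8 pos [0.533  0.2097 0.0291] F [ -1.42 -10.09   0.11] w 3.54
lin cm [0.23 0.01 0.12] rot deg [-0.2   2.01  0.18]
t 13.8 pos [0.533  0.2097 0.0291] F [ -1.42 -10.09   0.11] w 3.54
lin cm [0.22 0.01 0.22] rot deg [-0.21  3.01  0.18]
t 13.8 pos [0.533  0.2097 0.0291] F [ -1.42 -10.09   0.11] w 3.54
lin cm [0.2  0.01 0.33] rot deg [-0.21  4.01  0.18]
t 13.8 pos [0.533  0.2097 0.0291] F [ -1.42 -10.09   0.11] w 3.54
lin cm [0.19 0.01 0.43] rot deg [-0.21  5.01  0.18]
```

View pics/t13.png

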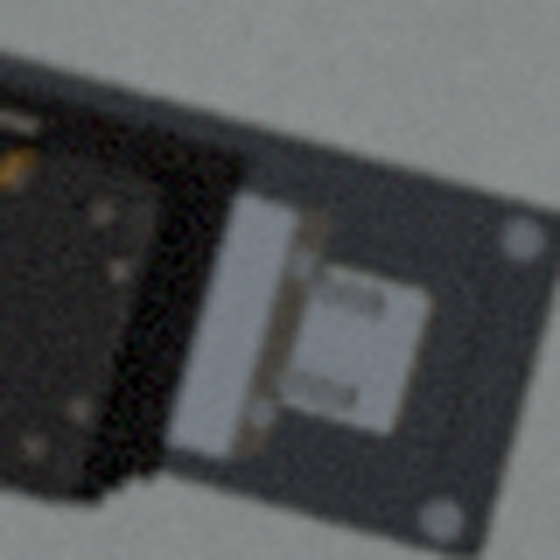

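Request:
{"api": "send_rows", "payload": {
  "linear": [
    [0.24,0,0.05],
    [0.23,0,0.12],
    [0.22,0,0.2],
    [0.21,0,0.27],
    [0.2,0,0.35]
  ],
  "rotation": [
    [0,1,0],
    [0,2,0],
    [0,2.8,0],
    [0,3.5,0],
    [0,4.2,0]
  ],
  "claw": [3,3,3,3,3]
}}

```text
time_s: 14.27
ee_pos: [0.5329, 0.2093, 0.0248]
tool_rot: [0.8, 0.6, -0.008, 0.003]
ft_force: [-0.2, -9.9, -0.6]
width: 0.405
```

```bash
python3 - <<'E'
from h import *
from station import robot
edges(robot)
for t in (1,0.5,0):
  p,A=tgt(.0690,.0405,t); delta(robot,p,A)
c=robot.capture("wrist"); cv2.imwrite("pics/w14.png",c["frame"][:,:,::-1])
E
```

```text
edge 1 s,x,z mm [67.83 -0.38 39.99]
edge -1 s,x,z mm [-52.16   0.07  41.94]
F along HL -9.59 z -0.58 torque [-1.64 -0.03  0.15] w 35.7
t 14.27 pos [0.5329 0.2093 0.0248] F [-0.21 -9.93 -0.58] w 3.57
lin cm [ 0.12  0.01 -0.06] rot deg [-0.23 -0.07  0.21]
t 14.27 pos [0.5329 0.2093 0.0248] F [-0.21 -9.93 -0.58] w 3.57
lin cm [ 0.11  0.01 -0.01] rot deg [-0.23  0.43  0.21]
t 14.27 pos [0.5329 0.2093 0.0248] F [-0.21 -9.93 -0.58] w 3.57
lin cm [0.1  0.01 0.05] rot deg [-0.23  0.93  0.21]
```

View pics/w14.png

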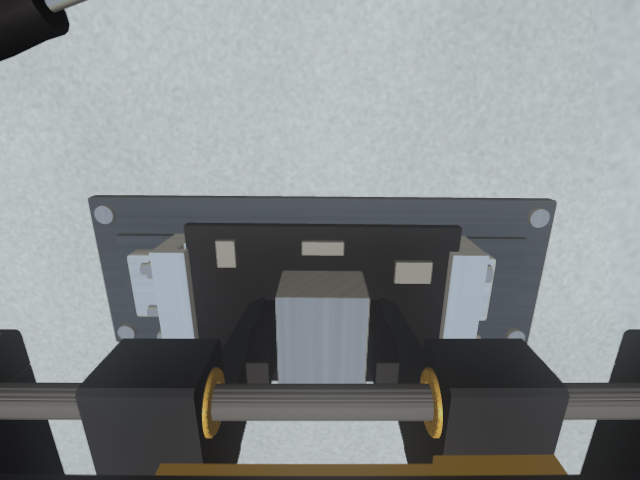

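Request:
{"api": "send_rows", "payload": {
  "linear": [
    [0,0,0],
    [-0.15,0,0],
    [-0.3,0,0],
    [-0.45,0,0],
    [-0.6,0,0]
  ],
  "rotation": [
    [0,0.5,0],
    [0,0.8,0],
    [0,0.8,0],
    [0,0.8,0],
    [0,0.8,0]
  ],
  "claw": [3,3,3,3,3]
}}

```text
time_s: 14.73
ee_pos: [0.5312, 0.2036, 0.0246]
tool_rot: [0.8, 0.6, -0.002, -0.001]
ft_force: [1.7, -0.3, -5.9]
width: 0.402
```

```bash
python3 - <<'E'
from h import *
from station import robot
edges(robot)
p,A=tgt(.059,.0405,0); delta(robot,p,A)
E
```

```text
edge 1 s,x,z mm [62.03 -0.37 40.68]
edge -1 s,x,z mm [-5.797e+01  4.000e-02  4.083e+01]
F along HL 0.22 z -5.89 torque [ 0.   -0.16  0.26] w 35.39
t 14.73 pos [0.5312 0.2036 0.0246] F [ 1.73 -0.28 -5.89] w 3.54
lin cm [-0.3   0.01  0.03] rot deg [-0.23  0.07  0.2 ]
```

```bash
python3 - <<'E'
from h import *
from station import robot
edges(robot)
c=robot.capture("top"); crop(c,130,240,80,80,7,"t15.png")
edges(robot)
c=robot.capture("scene"); crop(c,410,255,180,120,4,"s15.png")
edges(robot)
E
```

```text
edge 1 s,x,z mm [62.03 -0.37 40.68]
edge -1 s,x,z mm [-5.797e+01  4.000e-02  4.083e+01]
F along HL 0.22 z -5.89 torque [ 0.   -0.16  0.26] w 35.39
edge 1 s,x,z mm [61.92 -0.39 40.7 ]
edge -1 s,x,z mm [-5.807e+01  3.000e-02  4.086e+01]
F along HL -0.54 z -5.6 torque [-0.2  -0.18  0.25] w 35.85
edge 1 s,x,z mm [62.   -0.42 40.72]
edge -1 s,x,z mm [-5.800e+01  1.000e-02  4.089e+01]
F along HL -1.09 z -5.73 torque [-0.21 -0.22  0.19] w 35.72
```

View pics/t15.png

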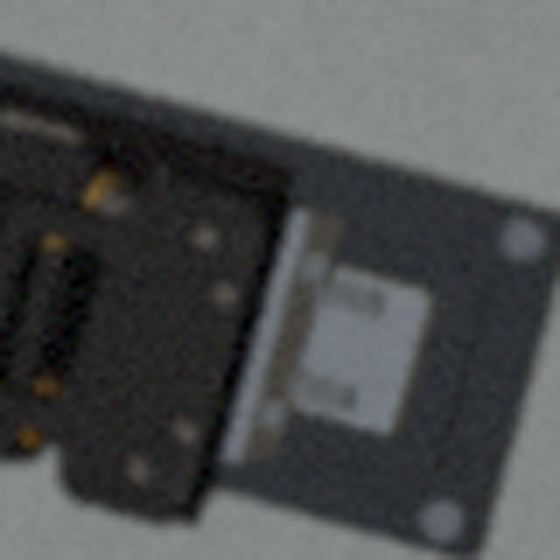

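View pics/s15.png

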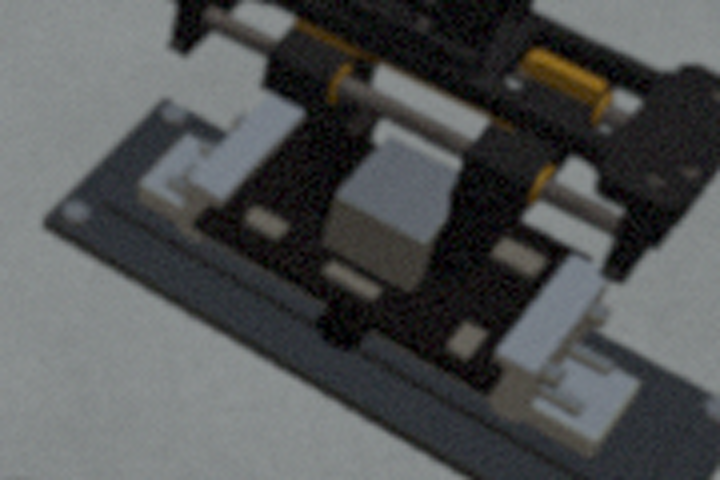

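Request:
{"api": "send_rows", "payload": {
  "linear": [
    [-0.05,0,0.03],
    [-0.1,0,0.06],
    [-0.1,0,0.06],
    [-0.1,0,0.06]
  ],
  "rotation": [
    [0,0,0],
    [0,0,0],
    [0,0,0],
    [0,0,0]
  ],
  "claw": [3,3,3,3]
}}

```text
time_s: 15.17
ee_pos: [0.5311, 0.2032, 0.0245]
tool_rot: [0.8, 0.6, -0.001, -0.001]
ft_force: [-1.3, 0.6, -0.0]
width: 0.404
```

```bash
python3 - <<'E'
from h import *
from station import robot
edges(robot)
c=robot.capture("top"); crop(c,130,240,80,80,7,"t16.png")
edges(robot)
E
```

```text
edge 1 s,x,z mm [61.64 -0.34 40.66]
edge -1 s,x,z mm [-58.36   0.09  40.73]
F along HL 0.23 z -0.04 torque [-0.06  0.18  0.23] w 35.6
edge 1 s,x,z mm [61.6  -0.34 40.66]
edge -1 s,x,z mm [-58.4    0.1   40.74]
F along HL -0.5 z 0.62 torque [0.01 0.26 0.23] w 35.67
```

Request:
{"api": "send_rows", "payload": {
  "linear": [
    [-0.06,0,0.01],
    [-0.12,0,0.02],
    [-0.12,0,0.02],
    [-0.12,0,0.02]
  ],
  "rotation": [
    [0,0,0],
    [0,0,0],
    [0,0,0],
    [0,0,0]
  ],
  "claw": [3,3,3,3]
}}

```text
time_s: 15.55
ee_pos: [0.5309, 0.2023, 0.0245]
tool_rot: [0.8, 0.6, -0.001, -0.001]
ft_force: [-0.7, 2.1, 0.4]
width: 0.402
```

```bash
python3 - <<'E'
from h import *
from station import robot
edges(robot)
c=robot.capture("top"); crop(c,50,220,180,115,4,"t17.png")
edges(robot)
c=robot.capture("wrist"); cv2.imwrite("pics/w17.png",c["frame"][:,:,::-1])
E
```

```text
edge 1 s,x,z mm [60.71 -0.32 40.71]
edge -1 s,x,z mm [-59.29   0.1   40.72]
F along HL 1.86 z 0.44 torque [0.2  0.19 0.21] w 35.4
edge 1 s,x,z mm [60.7  -0.34 40.69]
edge -1 s,x,z mm [-59.3    0.09  40.71]
F along HL 2.14 z -0.06 torque [0.21 0.21 0.2 ] w 35.85
```

View pics/w17.png

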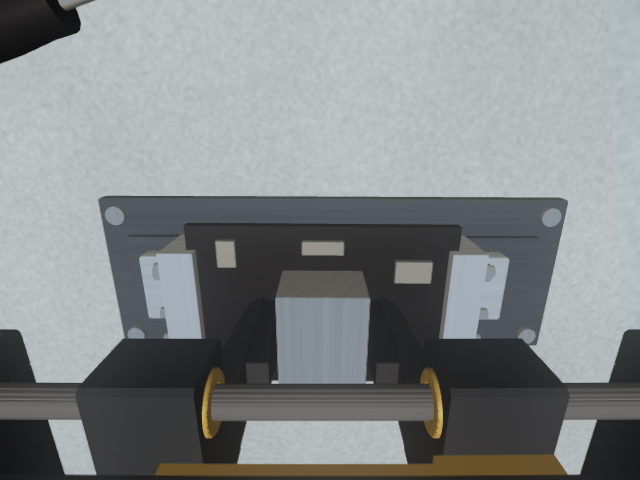

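View pics/t17.png

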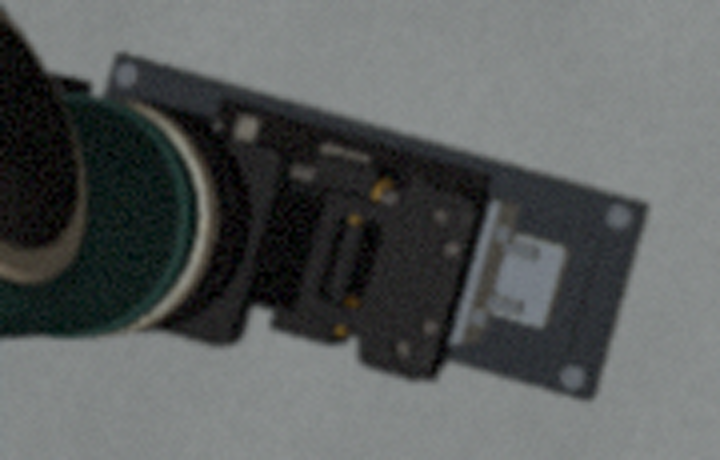

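Request:
{"api": "send_rows", "payload": {
  "linear": [
    [0.05,0,0],
    [0.08,0,0],
    [0.08,0,0],
    [0.08,0,0]
  ],
  "rotation": [
    [0,0,0],
    [0,0,0],
    [0,0,0],
    [0,0,0]
  ],
  "claw": [3,3,3,3]
}}

```text
time_s: 15.98
ee_pos: [0.5311, 0.2029, 0.0245]
tool_rot: [0.8, 0.6, -0.001, -0.001]
ft_force: [-1.2, 0.5, 1.0]
width: 0.4
```

```bash
python3 - <<'E'
from h import *
from station import robot
import time
for i in range(3):
  edges(robot); robot.capture("top")
E
```

```text
edge 1 s,x,z mm [61.33 -0.32 40.68]
edge -1 s,x,z mm [-58.67   0.1   40.73]
F along HL 0.18 z 1.03 torque [-0.05  0.23  0.22] w 35.26
edge 1 s,x,z mm [61.34 -0.34 40.69]
edge -1 s,x,z mm [-58.66   0.09  40.74]
F along HL 0.02 z 0.81 torque [-0.08  0.25  0.23] w 35.43
edge 1 s,x,z mm [61.35 -0.31 40.71]
edge -1 s,x,z mm [-58.65   0.12  40.76]
F along HL 0.42 z 0.33 torque [-0.07  0.24  0.18] w 35.46
```

Request:
{"api": "send_rows", "payload": {
  "linear": [
    [0,0,0],
    [0,0,0],
    [0,0,0],
    [0,0,0],
    [0,0,0]
  ],
  "rotation": [
    [0,0,0],
    [0,0,0],
    [0,0,0],
    [0,0,0],
    [0,0,0]
  ],
  "claw": [3.7,4.1,4.5,4.8,4.8]
}}

```text
time_s: 16.55
ee_pos: [0.5312, 0.2028, 0.0245]
tool_rot: [0.8, 0.6, -0.001, -0.001]
ft_force: [-0.5, -0.2, -0.0]
width: 0.548
```

Request:
{"api": "send_rows", "payload": {
  "linear": [
    [0,0,0],
    [0,0,-0.3],
    [0,0,-1],
    [0,0,-2.5],
    [0,0,-5]
  ],
  "rotation": [
    [0,0,0],
    [0,0,0],
    [0,0,0],
    [0,0,0],
    [0,0,0]
  ],
  "claw": [4.8,4.8,4.8,4.8,4.8]
}}

```text
time_s: 16.97
ee_pos: [0.5292, 0.2021, 0.073]
tool_rot: [0.8, 0.6, -0.004, -0.002]
ft_force: [0.0, -0.0, -0.9]
width: 0.544
```

Request:
{"api": "send_rows", "payload": {
  "linear": [
    [0,0,-4],
    [0,0,-8],
    [0,0,-12],
    [0,0,-14],
    [0,0,-14]
  ],
  "rotation": [
    [0,0,0],
    [0,0,0],
    [0,0,0],
    [0,0,0],
    [0,0,0]
  ],
  "claw": [4.8,4.8,4.8,4.8,4.8]
}}

```text
time_s: 17.38
ee_pos: [0.5344, 0.2036, 0.2211]
tool_rot: [0.8, 0.6, 0.002, -0.0]
ft_force: [0.2, 0.1, 0.9]
width: 0.547
```

```bash
python3 - <<'E'
from h import *
from station import robot
c=robot.capture("wrist"); cv2.imwrite("pics/w18.png",c["frame"][:,:,::-1])
s=robot.capture("scene"); crop(s,410,255,180,120,4,"s18.png")
print(robot.observe()["ee_pos"])
E
```

```text
[0.53106813 0.20248121 0.21478749]
```

View pics/w18.png

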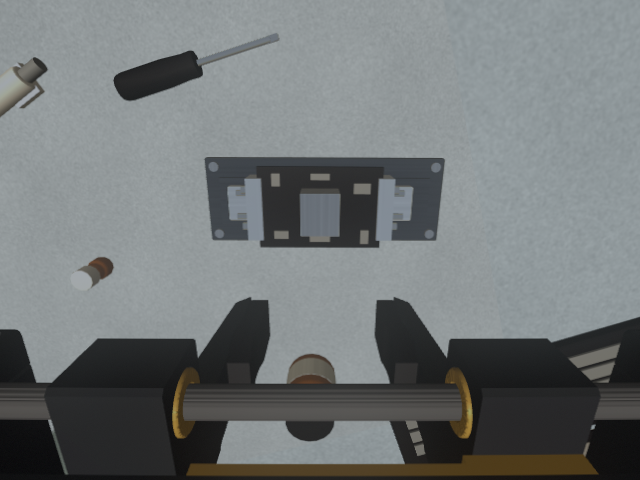

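View pics/s18.png

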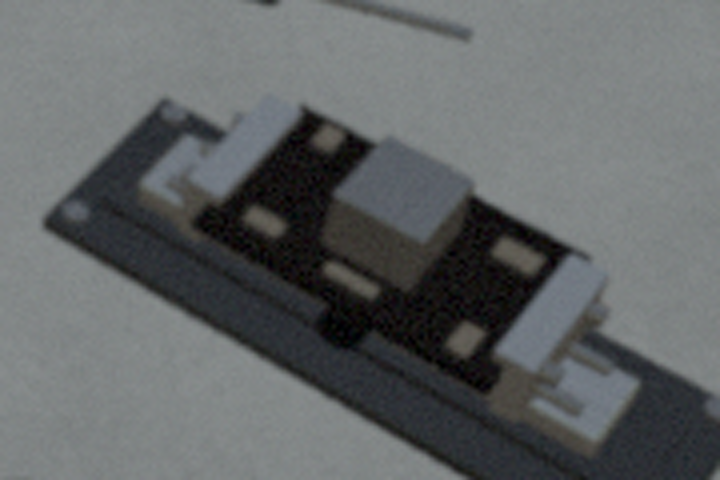

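```bash
python3 - <<'E'
from h import *
from station import robot
c=robot.capture("wrist"); crop(c,195,145,260,115,3,"w19.png")
import pickle; pickle.dump(c,open("cw.pkl","wb"))
E
```

```text
(no output)
```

View pics/w19.png

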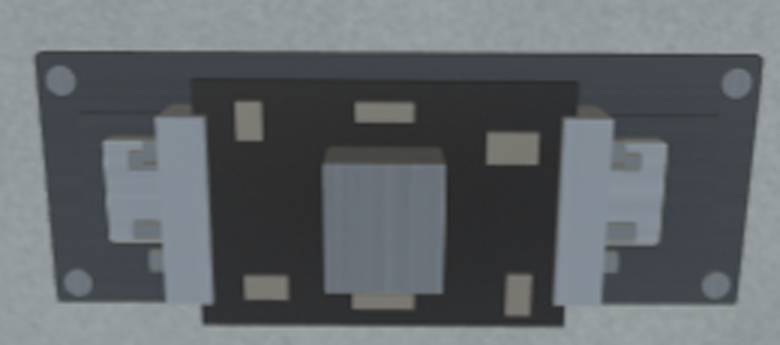

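```bash
python3 - <<'E'
from h import *
import pickle
c=pickle.load(open("cw.pkl","rb"))
def S(n,pts,z):
    P=onz(c,(np.array(pts,float)+.5)/3-.5+[195,145],z)[:,:2]-HM; print(n,(P@HL[:2]*1e3).round(1),(P@[HL[1],-HL[0]]*1e3).round(1))
S("base corners",[(36,52),(762,57),(737,303),(60,300)],.008)
S("lip L in/out",[(209,210),(158,210)],.053); S("lip R",[(558,210),(607,210)],.053)
S("lip L corners",[(156,116),(164,302),(205,116),(213,302)],.053);S("lip R corners",[(613,119),(602,304),(563,119),(554,304)],.053)
S("head L/R ends",[(107,190),(663,192)],.03)
S("board corners",[(192,79),(578,81),(203,324),(563,327)],.045)
S("block top",[(322,163),(446,165),(324,292),(443,293)],.073)
E
```

```text
base corners [-117.5  129.6  130.3 -117.1] [-46.  -45.4  42.7  42.7]
lip L in/out [-53.7 -69.7] [-1.9 -1.9]
lip R [55.6 71. ] [-2.4 -2.5]
lip L corners [-68.6 -69.6 -53.6 -53.8] [-31.2  28.5 -31.3  28.4]
lip R corners [70.8 71.5 55.6 56. ] [-31.   28.5 -30.9  28.6]
head L/R ends [-91.2  94. ] [-3.1 -3.3]
board corners [-58.4  60.9 -58.8  60.7] [-41.5 -41.4  38.8  39.2]
block top [-17.   19.  -16.9  19. ] [-20.8 -20.4  18.5  18.6]
```

```bash
python3 - <<'E'
from station import robot
print(robot.close_job(), robot.observe()["time_s"])
E
```

```text
the job is handed in; nothing more can be done
the job is handed in; nothing more can be done
```

The board is in the spring holder, block up, with both short edges under their lips, and I handed the job in at about 18 s. I pushed one edge, tilted 8.5°, into the groove on the robot's left (+y) side until that jaw was about 12 mm back. Then I lowered the other edge inside its lip, moved back until the forces balanced, and let go.

**Last checks:**
- **Jaws:** in the wrist picture the lips are 109.5 mm apart (110 expected), and their midpoint is within about 0.4 mm of the head's middle. That puts each jaw at roughly 2.6 to 3.4 mm.
- **Board:** both edges read the same height before release, and it lay about 0 mm off centre across the jaws. After release the gripper is clear of everything.
- **Force:** the wrist read at most about 12 N along the push, against the 22 N limit.
- **Bystanders:** none was touched as far as I know. I did not measure where they ended up.

**What failed or disagreed:**
- **First grasp:** it closed above the block without touching it. The fingertips sit about 28 mm higher than the reported TCP says. I checked this in the pictures, corrected for it, and felt the ledge within 0.1 mm of its stated height.
- **Jaw travel while the second edge passed its lip:** force put it at about 10 to 12 mm, while the camera put it at about 13 mm.
- **Brief downward force:** about 4 N more than the board's weight showed while I released the push. I put it down to wall friction, and it went away when I lowered the board slightly.

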